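# Fit the keeper on the label-roll stand

### The job

A new roll of tube labels hangs on the stand's bar and still has side play. Take the drilled keeper block that lies on the desk, thread it over the bar's turned-up end, ease it round the bend with a light touch (under 12 N, or the plastic is scored), and slide it along the bar until it has gently pushed the roll fully home against the flange. Let go there, with keeper, roll and flange snug together, and leave the bottle, the timer and the spare roll where they are.

Things in the scene. Friction and masses are not known exactly. Their poses are not given: they have to be found in the camera images.
- stand: Label-roll stand, fixed to the desk. Origin on the desk under its middle, z up (mm below, its frame). Grey base 100 (x) by 165 (y), top at z 13. A grey side plate, y 62 to 74, up to z 145, carries a steel flange disc (radius 30, face at y 55) and a round steel bar, diameter 10, whose level part has its axis at x 0, z 115 and runs from the flange towards -y to bend_start.
- bend_start (a point): Point on the bar's axis where its level part ends and the bend begins: stand frame (0, -55, 115) mm, axes as the stand. From here the bar bends upward through 40 degrees (centre-line radius 70 mm), then runs straight on for 40 mm to the centre of its rounded tip (radius 5 mm). This turned-up part is not upright: see upturn_nominal.
- upturn_nominal (a point): Where the middle of the straight turned-up part (20 mm from the tip centre) would be if it stood upright: stand frame (0, -115.3, 144.2) mm; bend end (0, -100.0, 131.4), tip centre (0, -130.6, 157.1). Really the whole bent part is turned about the level part's axis by up to 9 degrees to either side (tip up to 6.5 mm off in stand x), firmly, differently each time; no pose shows it: look or feel.
- keeper_center (a point): Centre of the keeper, a loose white plastic block 30 (x) by 30 (y) by 40 (z) mm, 40 to 85 g, lying on a 30 by 30 face (centre 20 mm up). A straight hole of diameter 12.4 mm goes right through along its y axis (level as it lies), central in the 30 by 40 faces: 1.2 mm of play all round on the straight bar, about 0.5 mm in the bend. Either end may lead.
- keeper: The same keeper block; origin at the middle of its underside, axes as above.
- roll (a joint): Gap (m) between label roll and flange, 0 = touching. White roll, diameter 68 mm, 30 mm thick, hangs concentric on the bar between flange and bend; its free face is at stand y = 25 mm minus the gap. It slides along the bar with 1 to 2 N of friction, no spring, and stays where left. With roll and keeper home, the keeper's centre is at stand y = 10 mm.
- amber_bottle: Brown glass bottle, 52 mm in diameter, 110 mm tall; origin at its foot. To be left alone.
- bench_timer: White bench timer with a black knob, 60 by 68 by 62 mm; origin under its centre. To be left alone.
- spare_roll: Spare label roll lying flat on the desk, 68 mm in diameter, 30 mm high; origin under its centre. To be left alone.
Mind the look-alikes: they are no part of the job. Several things look just like the keeper: the one meant starts farthest from the robot's base.

How it is judged:
By the outcome, as a careful person would: the job done as asked, in the order asked, and still so for the second after the job is handed in, with the robot touching nothing.
It also fails if it takes over 72 s, if anything falls off the work surface, if the arm or the gripper's body presses on something with over 40 N, if the wrist force passes 120 N, or if a joint passes its speed limit or range.

### The arm

A 6-joint arm with a two-finger parallel gripper is mounted at the origin on the work surface; the furniture and walls round the work are solid. World frame = base frame: x ahead of the robot, y to its left, z up, the work surface at z = 0. Lengths are in mm, angles in rad, forces in N, time in s.
With the tool pointing down it reaches from about 275 to 1000 mm from the base axis. Payload 8.4 kg.
Tool frame: the origin (TCP) lies at the very end of the fingers, on their centre line; the grasp point (between the pads) lies 19 mm behind it; z points along the fingers, x is the direction in which the jaws open and shut, and the axes are right-handed (so a half turn about z gives the same grasp; the last joint's range is limited). The gripper opens to 85 mm and grips with 20 to 120 N. Pads are 22 mm wide; open, the fingers measure 114 mm over their backs; the gripper's body (76 mm by 85 mm) begins 54 mm behind the grasp point. The pads swing forward as they close: fully open they stand 13 mm farther back than shut.
Start: joints at [-1.308, 0.353, 1.633, -0, 1.155, -0.002], TCP at [163.571, -603.218, 231.281] pointing down, gripper open.
Joint ranges: [-2.63, 2.63], [-0.92, 2.1], [0.06, 2.66], [-1.3, 4.44], [0, 2.69], [-3.02, 3.02]. Speed limits (rad/s): [2.22, 2.22, 2.79, 3.14, 3.14, 3.14].

### API

Orientations are given as [roll, pitch, yaw] about the fixed x, y, z axes, in that order (R = Rz(yaw) Ry(pitch) Rx(roll)).
In Python, from rig import r gives the robot as it stands.
- The arm moves only by the tool arm_command, never from a script. Its argument "targets" is a list of rows, each a list of 6 numbers: the shift along the tool's x, y, z in m, then the turn, a rotation vector about the tool's x, y, z in rad. A call has 1 to 20 rows; each row shifts and turns the commanded pose from where the row before left it, along the tool's axes as they then stand; what a row does not reach is not made up. A row lasts 1/12 s, in which the tool goes at most 41.7 mm and 7.16 degrees, less where a joint would pass 70% of its speed; a pose out of reach is approached as far as the arm can. A call is refused whole if a number of a shift passes 0.0417 or a number of a turn 0.125, either way. A call with a gripper value outside its range is refused whole. "fingers" is the finger opening in m, from 0 to 0.0854, set as the call begins (left out, the last holds). The fingers move at their own pace and stop on an object; "squeeze" is the grip in N (left out, the last holds). Time passes only in rows, so rows that do not move let the fingers close. It gives the time, the measured TCP pose, the force and the opening at its end, in the units of the state.
- r.sense(): the state, without advancing time (a new reading comes with each control period).
- r.grab_frame(name): name is "scene" or "side" or "wrist"; returns a dict with "image" (384x512x3 uint8, blue, green, red), "fx", "fy", "cx", "cy" (pixels), "xyz" and "orientation" of the camera in the world. Camera axes: x right, y down, z forward; pixel columns grow to the right and rows downward; lengths in mm; the calibration is good to about 2 mm. A picture is of the moment at which its call begins. There is no depth.
- r.sign_off(): hands the job in, once; it reports no verdict.
The state is a dict: "clock": time; "qpos": joint angles; "qvel": joint speeds; "joint_efforts": joint torques, N m; "eef_pos": TCP position; "tcp_rot": TCP orientation; "contact_force": force on the tool from outside, world axes, zero at the start; "wrist_torque": the same for the moment, N m; "opening": opening from 0.0 (shut) to 1.0 (fully open).
Only numpy, scipy, OpenCV 4.12 (cv2) and the standard library are available. Lean on these libraries where they do the work, as an engineer would, in place of code of your own. Each camera call takes 0.05 s, during which the arm holds its last target.

## Working session

There is one attempt and no reset: what is moved stays moved. The work goes in short steps, Python scripts to look and compute and a tool call to move; the robot and the scene stay as the last step left them, time stands still between calls to the robot, and variables do not carry over. Pictures are saved under pics/ and viewed, and the job is handed in when it is done.

Besides the shell and the picture viewer there is one more tool, called after "Call:" by a JSON object that holds its "fn" and its "kwargs", one argument or row to a line. arm_command: Moves the arm, as the interface text tells. Its arguments: {"type":"object","properties":{"targets":{"type":"array"},"fingers":{"type":"number"},"squeeze":{"type":"number"}},"required":["targets"]}

```bash
ls; mkdir -p pics; python3 - <<'E'
from rig import r
import cv2
s=r.sense();print(s)
for n in("scene","side","wrist"):
    f=r.grab_frame(n);cv2.imwrite(f"pics/{n}0.png",f["image"]);print(n,{k:v for k,v in f.items() if k!="image"})
E
```

```text
pics
{'clock': 0.0, 'qpos': array([-1.30840285e+00,  3.53674390e-01,  1.63412508e+00,  2.38884428e-06,
        1.15523060e+00, -2.39036764e-03]), 'qvel': array([-0.00164755, -0.00038272, -0.00011066,  0.00086986, -0.00126241,
       -0.00177392]), 'joint_efforts': array([-2.91972181e-03, -6.05268717e+01, -3.42062581e+01, -2.36611195e-04,
        9.42207291e-03,  7.49379780e-06]), 'eef_pos': array([ 163.4441703 , -602.74999736,  230.54917972]), 'tcp_rot': array([-3.14158703e+00,  1.43741318e-03, -1.30601344e+00]), 'contact_force': array([0.14166818, 0.33367734, 0.78639422]), 'wrist_torque': array([0.02235592, 0.04314548, 0.08101796]), 'opening': 0.998722339511119}
scene {'fx': 422.0891818948468, 'fy': 422.0891818948468, 'cx': 255.25964360399016, 'cy': 191.16385216277686, 'xyz': array([-469.60037617, -503.50691408,  677.62753607]), 'orientation': array([-2.09686372,  0.00886977, -1.12479786])}
side {'fx': 484.0142289854892, 'fy': 484.0142289854892, 'cx': 254.7653527381767, 'cy': 188.37045012914294, 'xyz': array([  323.02624529, -1154.21047806,   786.47775997]), 'orientation': array([-2.12629964,  0.01480348, -0.09033355])}
wrist {'fx': 277.94856163540965, 'fy': 277.94856163540965, 'cx': 251.47933336977, 'cy': 192.07580257037964, 'xyz': array([ 236.41271681, -582.8656591 ,  373.27315175]), 'orientation': array([ 2.84224330e+00,  2.69799698e-03, -1.30667282e+00])}
```

View pics/scene0.png

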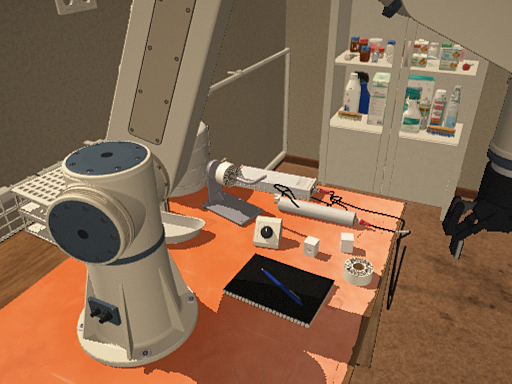

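View pics/side0.png

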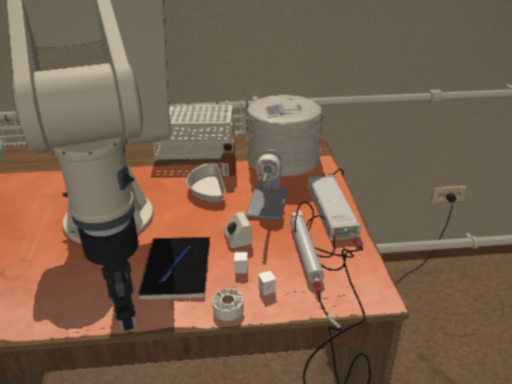

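View pics/wrist0.png

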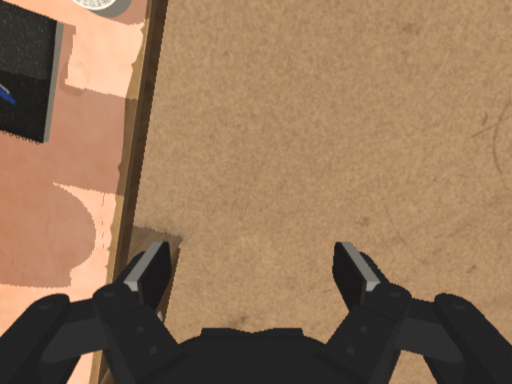

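Two candidate blocks appear: side (241,263) and (267,284), the same pair as scene (311,247) and (347,243). The stand is at side (268,185), the timer at (239,231), the spare roll at (228,305), and the bottle at (228,160). I'll measure them and enlarge the view.

```bash
cat > h.py <<'E'
import numpy as np,cv2
from scipy.spatial.transform import Rotation as Ro
def cam(f):
    K=np.array([[f["fx"],0,f["cx"]],[0,f["fy"],f["cy"]],[0,0,1]]);return K,Ro.from_euler("xyz",f["orientation"]).as_matrix(),np.array(f["xyz"])
def ray(f,u,v):
    K,R,c=cam(f);d=R@np.linalg.inv(K)@[u,v,1];return c,d/np.linalg.norm(d)
def onz(f,u,v,z):
    c,d=ray(f,u,v);return c+d*(z-c[2])/d[2]
def proj(f,p):
    K,R,c=cam(f);q=K@(R.T@(np.array(p)-c));return q[:2]/q[2]
def tri(fs,uvs):
    A=np.zeros((3,3));b=np.zeros(3);L=[]
    for f,(u,v) in zip(fs,uvs):
        c,d=ray(f,u,v);P=np.eye(3)-np.outer(d,d);A+=P;b+=P@c;L.append((P,c))
    x=np.linalg.solve(A,b);return x,[np.linalg.norm(P@(x-c)) for P,c in L]
def crop(f,name,x0,y0,x1,y1,s):
    cv2.imwrite(name,cv2.resize(f["image"][y0:y1,x0:x1],None,fx=s,fy=s,interpolation=cv2.INTER_CUBIC))
E
python3 - <<'E'
from rig import r
from h import *
import pickle
s=r.grab_frame("scene");d=r.grab_frame("side");pickle.dump((s,d),open("f0.pkl","wb"))
for u,v in((241,258),(267,279)):print("side",onz(d,u,v,35))
for u,v in((311,242),(347,238)):print("scene",onz(s,u,v,35))
crop(s,"pics/s_blk.png",240,200,400,300,5);crop(d,"pics/d_blk.png",200,210,300,330,5)
crop(s,"pics/s_std.png",190,145,310,235,6);crop(d,"pics/d_std.png",220,140,300,225,7)
E
```

```text
side [ 359.96251546 -258.08800922   35.        ]
side [ 413.61747721 -337.4048653    35.        ]
scene [ 355.87802222 -257.36587278   35.        ]
scene [ 410.14647414 -334.59662753   35.        ]
```

View pics/s_blk.png

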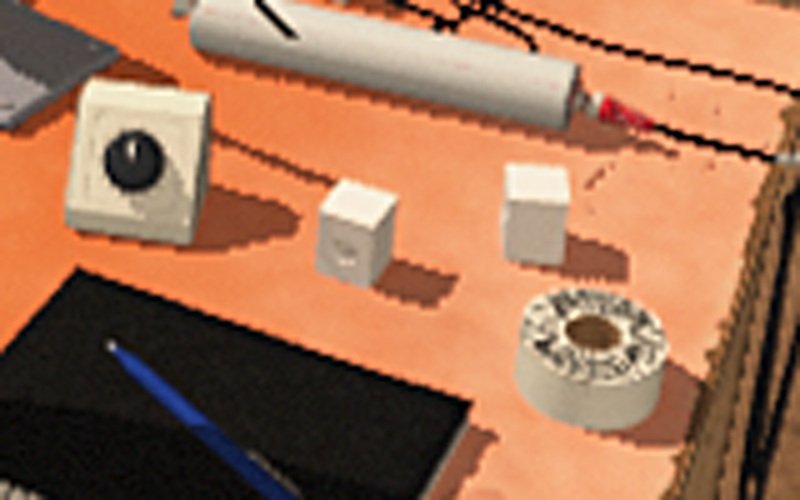

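View pics/d_blk.png

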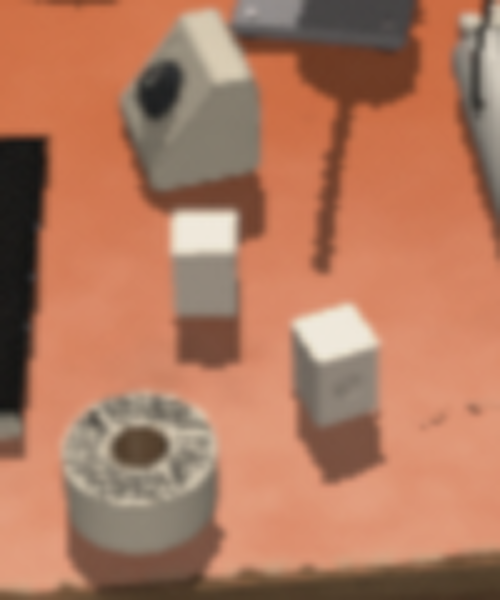

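View pics/s_std.png

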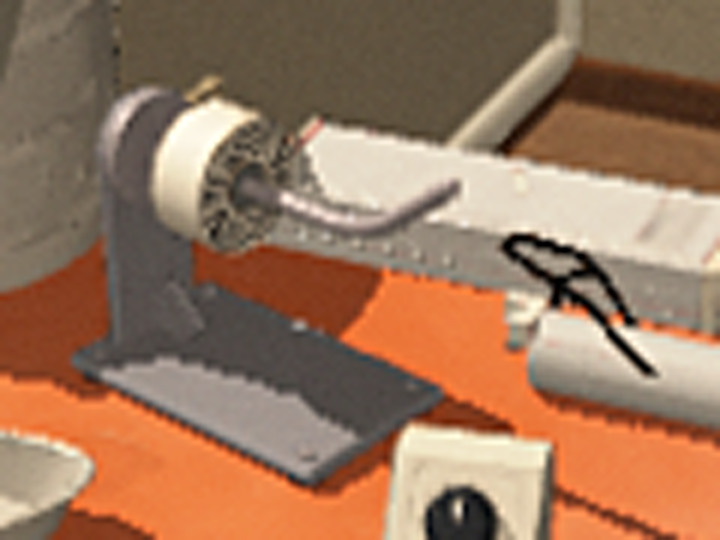

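View pics/d_std.png

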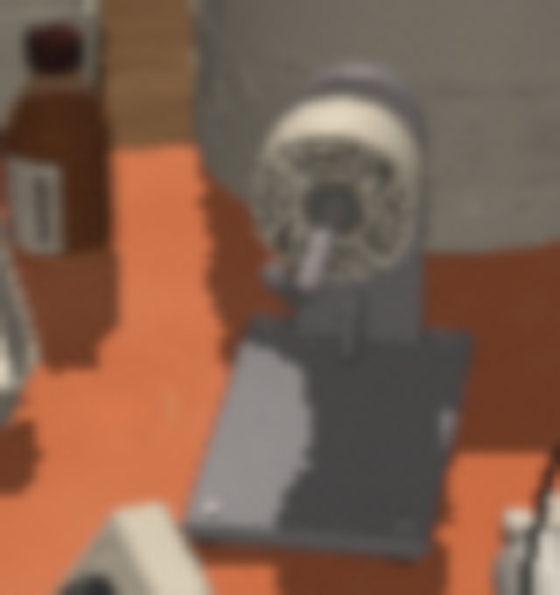

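```bash
python3 - <<'E'
from h import *
import pickle
s,d=pickle.load(open("f0.pkl","rb"))
S=lambda x,y:(x/6+190,y/6+145)
D=lambda x,y:(x/7+220,y/7+140)
print("keeper top corners side")
P=[onz(d,x/5+200,y/5+210,40)[:2].round(1) for x,y in((292,325),(352,305),(380,343),(315,362))];print(P,np.mean(P,0))
P=[onz(s,x/5+240,y/5+200,40)[:2].round(1) for x,y in((505,166),(566,164),(570,200),(507,207))];print("scene",P,np.mean(P,0))
print("base side FL FR BR BL");
for p in((187,523),(420,545),(472,335),(255,318)):print(onz(d,*D(*p),13).round(1))
print("base scene BL?, FR, FL");
for p in((75,358),(440,390),(312,478)):print(onz(s,*S(*p),13).round(1))
print("tip tri",tri([s,d],[S(452,188),D(308,283)]))
print("roll face/bar",tri([s,d],[S(245,195),D(333,203)]))
E
```

```text
keeper top corners side
[array([ 395.1, -327.6]), array([ 423.7, -317.1]), array([ 433.3, -343.7]), array([ 402.9, -352.9])] [ 413.75  -335.325]
scene [array([ 417. , -316.6]), array([ 431.8, -344.5]), array([ 402.4, -353.9]), array([ 383.6, -327. ])] [ 408.7 -335.5]
base side FL FR BR BL
[389.2 -48.1  13. ]
[479.3 -73.4  13. ]
[522.7  79.7  13. ]
[430.6 104.4  13. ]
base scene BL?, FR, FL
[422.7 103.8  13. ]
[471.9 -72.9  13. ]
[379.1 -50.6  13. ]
tip tri (array([432.9658771 , -96.15691518, 149.0148208 ]), [np.float64(0.7946300396390985), np.float64(0.7946300396392906)])
roll face/bar (array([454.97869124,  22.48649977, 111.20114501]), [np.float64(3.6291097610575687), np.float64(3.6291097610576206)])
```

Keeper candidates: A at side (241,263), about 441 mm from the base, and B at side (267,284), about 531 mm. B is farther, so it is the keeper; its hole shows in the front face in the crop above. The stand yaw is about -15°, centred near (452,15). Next I'll plan a move to look at the keeper with the wrist camera.

```bash
cat >> h.py <<'E'
def T(p,rpy):
    M=np.eye(4);M[:3,:3]=Ro.from_euler("xyz",rpy).as_matrix();M[:3,3]=p;return M
def now():
    from rig import r
    s=r.sense();return T(s["eef_pos"],s["tcp_rot"])
def plan(A,B,n):
    """n equal rows (shift then turn in tool frame)"""
    w=Ro.from_matrix(A[:3,:3].T@B[:3,:3]).as_rotvec()/n
    S=np.zeros((3,3))
    for k in range(n):S+=Ro.from_rotvec(w*k).as_matrix()
    t=np.linalg.solve(S,A[:3,:3].T@(B[:3,3]-A[:3,3]))
    return np.r_[t/1000,w]
def run(A,row,n):
    A=A.copy();o=[]
    for k in range(n):
        A[:3,3]+=A[:3,:3]@row[:3]*1000;A[:3,:3]=A[:3,:3]@Ro.from_rotvec(row[3:]).as_matrix();o.append(A[:3,3].copy())
    return np.array(o)
E
python3 - <<'E'
from h import *
import pickle
s,d=pickle.load(open("f0.pkl","rb"))
print("spare",onz(d,228,299,30))
np.set_printoptions(precision=4,suppress=True)
A=now()
# camera sits at tool y -75; put TCP so camera looks at keeper
B=T([412,-336,190],[np.pi,0,np.radians(19)])
row=plan(A,B,16);print(row);print(run(A,row,16).round(0)[::3])
E
```

```text
spare [ 323.09686523 -385.76339101   30.        ]
[ 0.0054 -0.025   0.0026 -0.      0.     -0.1023]
[[ 189. -602.  228.]
 [ 263. -582.  221.]
 [ 327. -541.  213.]
 [ 376. -483.  205.]
 [ 406. -412.  198.]
 [ 412. -336.  190.]]
```

Call:
{"fn": "arm_command", "kwargs": {
  "targets": [
    [0.0054,-0.025,0.0026,0,0,-0.1023],
    [0.0054,-0.025,0.0026,0,0,-0.1023],
    [0.0054,-0.025,0.0026,0,0,-0.1023],
    [0.0054,-0.025,0.0026,0,0,-0.1023],
    [0.0054,-0.025,0.0026,0,0,-0.1023],
    [0.0054,-0.025,0.0026,0,0,-0.1023],
    [0.0054,-0.025,0.0026,0,0,-0.1023],
    [0.0054,-0.025,0.0026,0,0,-0.1023],
    [0.0054,-0.025,0.0026,0,0,-0.1023],
    [0.0054,-0.025,0.0026,0,0,-0.1023],
    [0.0054,-0.025,0.0026,0,0,-0.1023],
    [0.0054,-0.025,0.0026,0,0,-0.1023],
    [0.0054,-0.025,0.0026,0,0,-0.1023],
    [0.0054,-0.025,0.0026,0,0,-0.1023],
    [0.0054,-0.025,0.0026,0,0,-0.1023],
    [0.0054,-0.025,0.0026,0,0,-0.1023],
    [0,0,0,0,0,0],
    [0,0,0,0,0,0]
  ],
  "fingers": 0.055
}}

```text
clock: 1.75
eef_pos: [413.0, -335.5, 189.7]
tcp_rot: [-3.142, 0.0, 0.332]
contact_force: [0.5, -0.1, 0.6]
opening: 0.641
```

```bash
python3 - <<'E'
from rig import r
from h import *
s=r.sense();print(s["clock"],s["eef_pos"],s["tcp_rot"],s["opening"],s["qpos"])
f=r.grab_frame("wrist");cv2.imwrite("pics/w1.png",f["image"]);import pickle;pickle.dump(f,open("f1.pkl","wb"));print(f["xyz"],f["orientation"])
E
```

```text
1.75 [ 412.97947199 -335.47997646  189.73383494] [-3.14150637e+00  1.39680317e-04  3.31558788e-01] 0.6408854933972971 [-6.84992440e-01  2.55638288e-01  1.87277292e+00 -8.64463392e-05
  1.01332832e+00 -1.01650548e+00]
[ 388.76664421 -263.91330684  332.36794946] [2.84388364e+00 1.75705498e-04 3.30886125e-01]
```

View pics/w1.png

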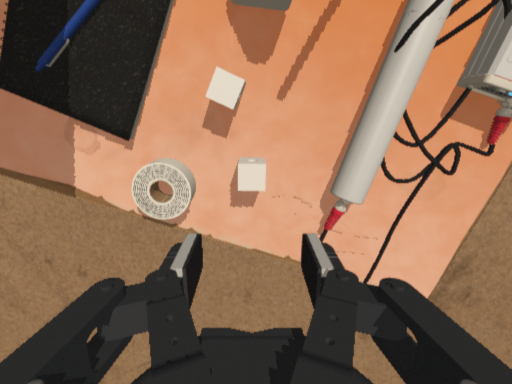

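The wrist view shows keeper B at (252,175), nearly square to the jaws. Block A is at (226,88) and the spare roll at (163,190). Next I'll measure the top face of B.

```bash
python3 - <<'E'
from h import *
import pickle
f=pickle.load(open("f1.pkl","rb"));im=f["image"]
crop(f,"pics/w1c.png",212,130,292,220,7)
hsv=cv2.cvtColor(im,cv2.COLOR_BGR2HSV)
m=((hsv[...,1]<60)&(hsv[...,2]>205)).astype(np.uint8);m[:, :220]=0;m[:,285:]=0;m[:130]=0;m[215:]=0
c=max(cv2.findContours(m,0,cv2.CHAIN_APPROX_NONE)[0],key=cv2.contourArea)
b=cv2.boxPoints(cv2.minAreaRect(c));print(b,cv2.contourArea(c))
P=np.array([onz(f,u,v,40)[:2] for u,v in b]);print(P.round(1),P.mean(0))
for i in range(4):
    e=P[(i+1)%4]-P[i];print(np.linalg.norm(e).round(1),np.degrees(np.arctan2(e[1],e[0])).round(1))
E
```

```text
[[238. 163.]
 [265. 163.]
 [265. 190.]
 [238. 190.]] 709.5
[[ 393.7 -322.8]
 [ 421.  -313.4]
 [ 431.1 -341.7]
 [ 403.1 -351.3]] [ 412.22910554 -332.30407446]
28.8 19.0
30.0 -70.2
29.6 -161.0
30.0 108.1
```

View pics/w1c.png

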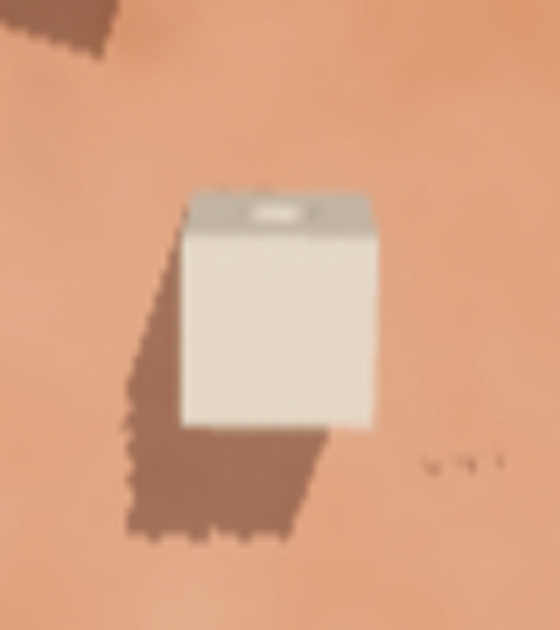

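The top face measures 29–30 mm, which fits, with its centre at (412.3,-332.5) and yaw 19°. Descending.

Call:
{"fn": "arm_command", "kwargs": {
  "targets": [
    [0.0003,-0.003,0.01,0,0,0],
    [0,0,0.025,0,0,0],
    [0,0,0.035,0,0,0],
    [0,0,0.035,0,0,0],
    [0,0,0.03,0,0,0],
    [0,0,0.025,0,0,0],
    [0,0,0.015,0,0,0],
    [0,0,0.01,0,0,0],
    [0,0,0,0,0,0],
    [0,0,0,0,0,0]
  ],
  "fingers": 0.055,
  "squeeze": 30
}}

```text
clock: 2.63
eef_pos: [412.1, -333.9, 4.4]
tcp_rot: [-3.141, 0.0, 0.33]
contact_force: [0.4, 0.1, 0.1]
opening: 0.643
```

Call:
{"fn": "arm_command", "kwargs": {
  "targets": [
    [0,0,0,0,0,0],
    [0,0,0,0,0,0],
    [0,0,0,0,0,0],
    [0,0,0,0,0,0],
    [0,0,0,0,0,0],
    [0,0,0,0,0,0]
  ],
  "fingers": 0.0
}}

```text
clock: 3.13
eef_pos: [413.0, -334.2, 5.9]
tcp_rot: [3.14, -0.001, 0.331]
contact_force: [-1.5, -1.3, 7.2]
opening: 0.346
```

```bash
python3 - <<'E'
from rig import r
from h import *
s=r.sense();print(s)
f=r.grab_frame("wrist");cv2.imwrite("pics/w2.png",f["image"])
E
```

```text
{'clock': 3.1333, 'qpos': array([-6.82998141e-01,  5.32336764e-01,  1.98347941e+00, -2.25493227e-04,
        6.23395456e-01, -1.01373059e+00]), 'qvel': array([ 0.00025772, -0.00183556,  0.00118872, -0.00060718, -0.00194599,
       -0.0010386 ]), 'joint_efforts': array([ 5.21039050e-01, -5.42781079e+01, -1.78900963e+01,  1.96021968e-01,
       -1.49470973e-01, -2.07222893e-02]), 'eef_pos': array([ 413.01126264, -334.16363124,    5.8898312 ]), 'tcp_rot': array([ 3.13950180e+00, -1.14672428e-03,  3.30916572e-01]), 'contact_force': array([-1.45710391, -1.27778325,  7.23955803]), 'wrist_torque': array([-0.07569638,  0.17718071,  0.05679443]), 'opening': 0.3464527389060155}
```

View pics/w2.png

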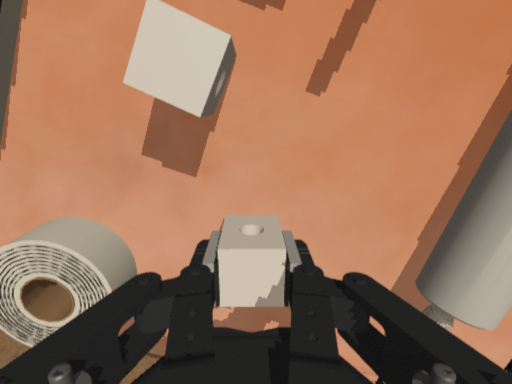

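Keeper gripped at an opening of 29.6 mm, which fits its 30 mm width. Next I'll measure its place in the hand while it still stands on the desk.

```bash
python3 - <<'E'
from rig import r
from h import *
import pickle
f=r.grab_frame("wrist");pickle.dump(f,open("f2.pkl","wb"))
crop(f,"pics/w2c.png",195,205,305,315,7)
E
```

```text
(no output)
```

View pics/w2c.png

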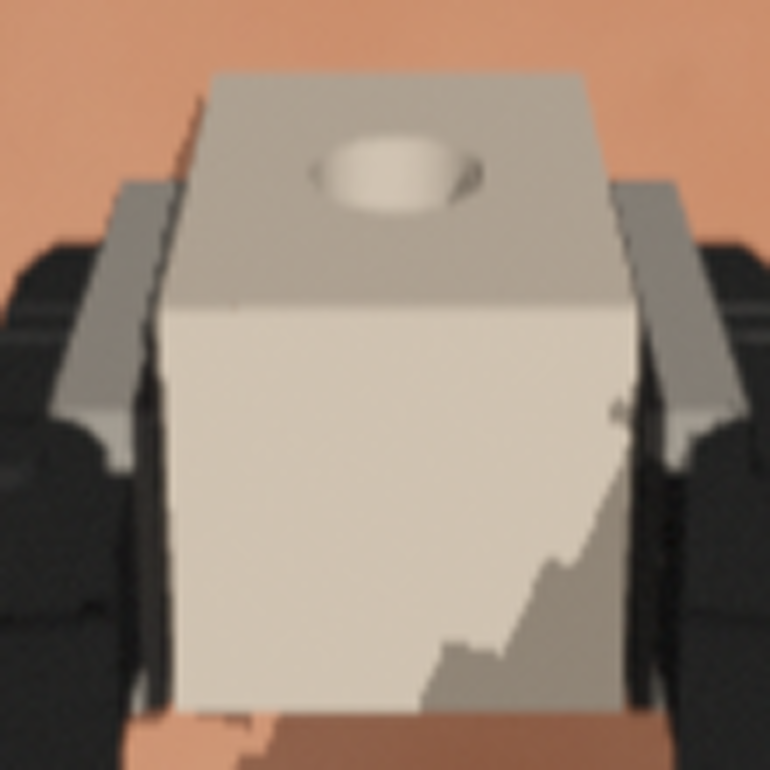

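```bash
python3 - <<'E'
from h import *
import pickle
np.set_printoptions(precision=2,suppress=True)
f=pickle.load(open("f2.pkl","rb"));A=now();print(A)
px=lambda x,y:((x+.5)/7-.5+195,(y+.5)/7-.5+205)
L=np.linalg.inv(A)
for n,p,z in(("tfL",(160,308),40),("tfR",(637,308),40),("tbL",(172,711),40),("tbR",(630,711),40),("bfL",(215,73),0),("bfR",(583,73),0),):
    w=onz(f,*px(*p),z);print(n,w,(L@np.r_[w,1])[:3])
# hole onto front face plane
K,R,c=cam(f);print("cam in tool",(L@np.r_[c,1])[:3]);print("camR tool",Ro.from_matrix(A[:3,:3].T@R).as_euler("xyz"))
for yf in(-16,-15,-14):
  _,d=ray(f,*px(396,175));dt=A[:3,:3].T@d;ct=(L@np.r_[c,1])[:3];print(ct+dt*(yf-ct[1])/dt[1])
E
```

```text
[[   0.95    0.32    0.    412.99]
 [   0.32   -0.95   -0.   -334.14]
 [   0.      0.     -1.      5.9 ]
 [   0.      0.      0.      1.  ]]
tfL [ 393.9  -323.17   40.  ] [-14.45 -16.51 -34.15]
tfR [ 421.98 -313.56   40.  ] [ 15.22 -16.47 -34.12]
tbL [ 403.37 -351.69   40.  ] [-14.76  13.55 -34.09]
tbR [ 432.31 -341.8    40.  ] [ 15.83  13.6  -34.06]
bfL [ 393.88 -323.57    0.  ] [-14.64 -16.21   5.85]
bfR [ 422.4  -313.81    0.  ] [ 15.5  -16.18   5.88]
cam in tool [   0.41  -75.54 -142.63]
camR tool [-0.3  0.   0. ]
[  0.2  -16.   -13.49]
[  0.2  -15.   -11.32]
[  0.2  -14.    -9.15]
```

The keeper measures 30×30×40 in the tool frame with its centre at about (0.2,-1.4,-14.1) mm and its hole along tool y. Next: lift, turn to the stand yaw, and look at the bar from above.

Call:
{"fn": "arm_command", "kwargs": {
  "targets": [
    [0,0,-0.01,0,0,0],
    [0,0,-0.025,0,0,0],
    [0,0,-0.035,0,0,0],
    [0,0,-0.035,0,0,0],
    [0,0,-0.035,0,0,0],
    [0,0,-0.03,0,0,0],
    [0,0,-0.015,0,0,0],
    [0,0,0,0,0,0]
  ]
}}

```text
clock: 3.9
eef_pos: [413.9, -334.7, 194.5]
tcp_rot: [3.135, -0.004, 0.331]
contact_force: [1.0, -0.7, -0.3]
opening: 0.347
```

```bash
python3 - <<'E'
from h import *
np.set_printoptions(precision=4,suppress=True)
A=now();B=T([402,-168,190],[np.pi,0,np.radians(-15.2)])
print(A[:3,3],plan(A,B,8))
E
```

```text
[ 413.9209 -334.7151  194.5142] [-0.     -0.0212  0.0005  0.0006 -0.0007  0.0745]
```

Call:
{"fn": "arm_command", "kwargs": {
  "targets": [
    [0,-0.0212,0.0005,0.0006,-0.0007,0.0745],
    [0,-0.0212,0.0005,0.0006,-0.0007,0.0745],
    [0,-0.0212,0.0005,0.0006,-0.0007,0.0745],
    [0,-0.0212,0.0005,0.0006,-0.0007,0.0745],
    [0,-0.0212,0.0005,0.0006,-0.0007,0.0745],
    [0,-0.0212,0.0005,0.0006,-0.0007,0.0745],
    [0,-0.0212,0.0005,0.0006,-0.0007,0.0745],
    [0,-0.0212,0.0005,0.0006,-0.0007,0.0745],
    [0,0,0,0,0,0],
    [0,0,0,0,0,0]
  ]
}}

```text
clock: 4.73
eef_pos: [400.0, -165.8, 185.5]
tcp_rot: [-3.139, 0.008, -0.262]
contact_force: [1.0, -0.6, -0.4]
opening: 0.35
```

```bash
python3 - <<'E'
from rig import r
from h import *
import pickle
s=r.sense();print(s["eef_pos"],s["tcp_rot"],s["contact_force"])
f=r.grab_frame("wrist");pickle.dump(f,open("f3.pkl","wb"));crop(f,"pics/w3.png",0,0,512,384,1.5)
E
```

```text
[ 400.00896647 -165.78236146  185.5118231 ] [-3.13867353  0.00763235 -0.26214894] [ 1.01439571 -0.61875964 -0.42484943]
```

View pics/w3.png

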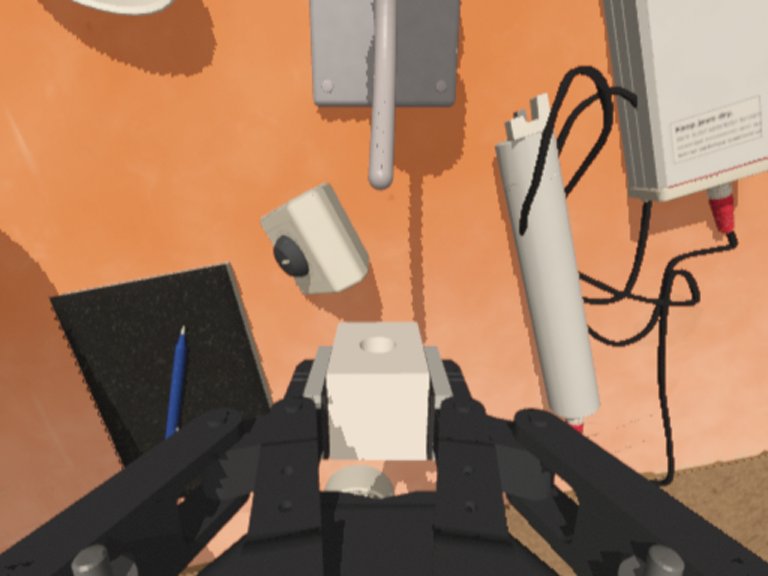

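The view shows the bar running straight down the image to its tip at about (254,121) in original pixels. The base's front corners are near (211,70) and (302,70), and the keeper is in hand below. Enlarging the bar.

```bash
python3 - <<'E'
from h import *
import pickle
f=pickle.load(open("f3.pkl","rb"));crop(f,"pics/w3c.png",190,0,320,130,4.6)
E
```

```text
(no output)
```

View pics/w3c.png

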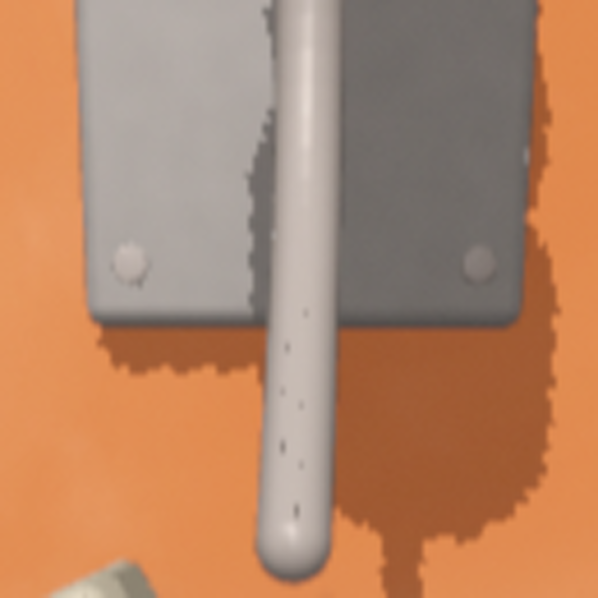

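```bash
python3 - <<'E'
from h import *
import pickle
np.set_printoptions(precision=1,suppress=True)
f=pickle.load(open("f3.pkl","rb"));px=lambda x,y:((x+.5)/4.6-.5+190,(y+.5)/4.6-.5)
P={}
for n,p,z in(("L0",(78,0),13),("L1",(90,295),13),("R0",(537,0),13),("R1",(522,295),13),("FL",(95,315),13),("FR",(517,315),13),("bar0",(308,0),115),("bar100",(308,100),115),("tip",(294,543),156.8)):
    P[n]=onz(f,*px(*p),z)[:2];print(n,P[n])
l=P["L0"]-P["L1"];q=P["R0"]-P["R1"];w=P["FR"]-P["FL"]
for v in(l,q):print("yaw",np.degrees(np.arctan2(-v[0],v[1])))
print("yaw",np.degrees(np.arctan2(w[1],w[0])),np.linalg.norm(P["R0"]-P["L0"]),np.linalg.norm(P["R1"]-P["L1"]))
yaw=np.radians(-15.2);ey=np.array([-np.sin(yaw),np.cos(yaw)]);ex=np.array([np.cos(yaw),np.sin(yaw)])
c=(P["FL"]+P["FR"])/2+82.5*ey;print("stand",c)
for n in P:print(n,(P[n]-c)@ex,(P[n]-c)@ey)
E
```

```text
L0 [402.   16.6]
L1 [387.  -39.1]
R0 [496.3  -9. ]
R1 [481.3 -64.5]
FL [386.8 -43.3]
FR [479.3 -68.3]
bar0 [440.1 -27.7]
bar100 [436.8 -39.9]
tip [419.  -98.9]
yaw -15.053673050634124
yaw -15.14447980400147
yaw -15.120405457894625 97.74085225706983 97.64940666890895
stand [454.7  23.8]
L0 -49.00471702202186 -20.745917139435914
L1 -48.85747154833208 -78.40122868239193
R0 48.73613201285159 -20.77101455826807
R1 48.79185534437698 -78.27640804785092
FL -47.894111820203456 -82.56653391200058
FR 47.894111820203435 -82.43346608799939
bar0 -0.6381079088922412 -53.489694802069735
bar100 -0.5396000265454293 -66.17974135021049
tip -2.257920344692536 -127.7126869252261
```

```bash
python3 - <<'E'
from h import *
import pickle
from rig import r
s,d=pickle.load(open("f0.pkl","rb"));f=pickle.load(open("f3.pkl","rb"))
for p in([419,-98.9,156.8],[433,-96,149]):
  a=proj(s,p);b=proj(d,p);print("scene crop",(a-[190,145])*6,"side crop",(b-[220,140])*7, "wrist",proj(f,p))
print(s["xyz"],d["xyz"])
S=r.grab_frame("scene");D=r.grab_frame("side");pickle.dump((S,D),open("f4.pkl","wb"))
crop(S,"pics/s4.png",190,145,310,235,6);crop(D,"pics/d4.png",190,130,310,240,5)
E
```

```text
scene crop [444.00229862 185.49399184] side crop [270.03401546 272.87471417] wrist [253.47528832 117.72079312]
scene crop [451.14310942 186.22345108] side crop [307.56842741 284.92886395] wrist [274.22643099 106.47978217]
[-469.60037617 -503.50691408  677.62753607] [  323.02624529 -1154.21047806   786.47775997]
```

View pics/s4.png

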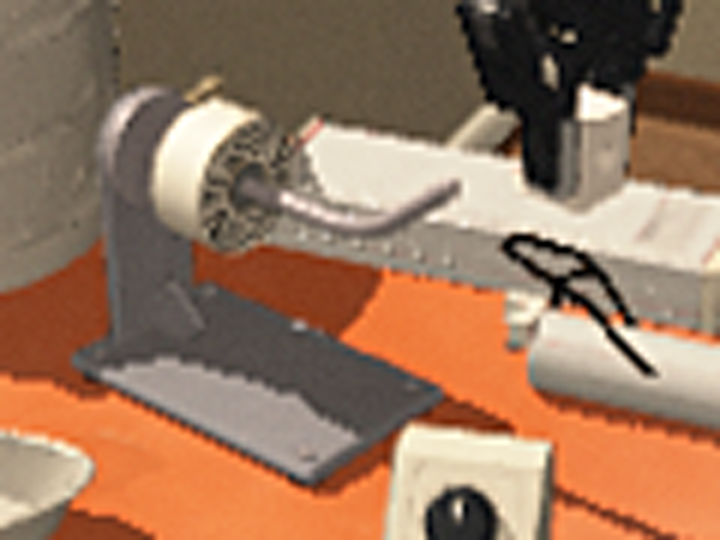

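View pics/d4.png

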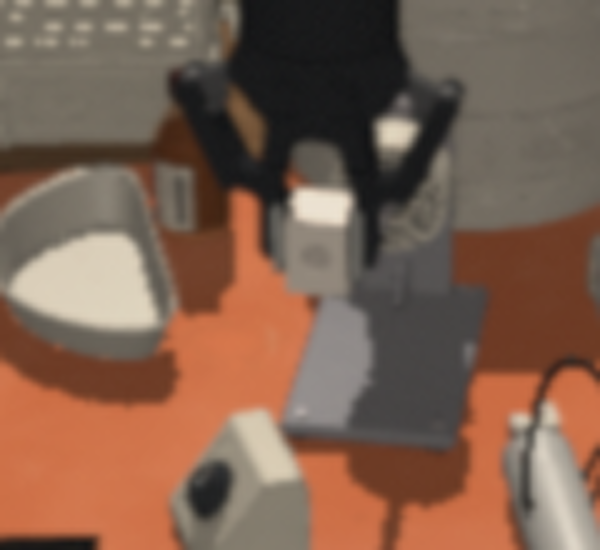

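The wrist-ray tip reprojects onto the dark tip blob in the side crop at (272,275). My first tip click there was wrong: it was the bright middle of the upturn. The bar's turn comes out at about -2° (tip -1.7 mm in stand x). Next I'll tilt to the pre-entry pose on the upturn axis, 40 mm beyond the tip, and use that low view as the second ray.

```bash
cat >> h.py <<'E'
YAW=np.radians(-15.1)
KT=np.array([0.3,-1.4,-14.1])
ORG=np.array([454.7,23.8,0.]) ; OFF=np.array([-0.6,2.9,0.]) ; PHI=np.radians(-2.2)
def cl(s):
    """bar centreline in the bar plane: s=0 bend start, + outward; returns (y,z) stand-like"""
    L=70*np.radians(40)
    if s<=0:return np.array([-55-s,115.])
    if s<=L:
        a=s/70;return np.array([-55-70*np.sin(a),115+70*(1-np.cos(a))])
    a=np.radians(40);return np.array([-55-70*np.sin(a),115+70*(1-np.cos(a))])+(s-L)*np.array([-np.cos(a),np.sin(a)])
ST=70*np.radians(40)+40   # tip centre
def fit(s):
    """minimax line over +-15: returns centre (y,z), tilt angle (rad), resid"""
    from scipy.optimize import minimize
    ss=np.linspace(s-15,min(s+15,1e9),31);P=np.array([cl(x) for x in ss])
    d=cl(s+1)-cl(s-1);a0=np.arctan2(d[1],-d[0]);c0=cl(s)
    def e(v):
        a=a0+v[0];n=np.array([np.sin(a),np.cos(a)]);return np.ptp((P-c0)@n)
    from scipy.optimize import minimize_scalar
    v=minimize_scalar(lambda q:e([q]),bounds=(-.2,.2),method="bounded").x
    a=a0+v;n=np.array([np.sin(a),np.cos(a)]);h=(P-c0)@n;return c0+n*(h.max()+h.min())/2,a,np.ptp(h)/2
def kpose(s,extra=(0,0,0)):
    """TCP pose with keeper fitted at s. extra: (x,normal-up,0) mm in keeper frame"""
    c,a,_=fit(s)
    Rs=Ro.from_euler("z",YAW).as_matrix()
    Rl=Rs@np.diag([1.,-1,-1])
    R=Rl@Ro.from_rotvec([0,-PHI,0]).as_matrix()@Ro.from_rotvec([-a,0,0]).as_matrix()
    # centre: rotate plane by PHI about level axis
    h=c[1]-115
    p=np.array([np.sin(PHI)*h,c[0],115+np.cos(PHI)*h])+OFF
    w=ORG+Rs@p
    M=np.eye(4);M[:3,:3]=R;M[:3,3]=w-R@KT+R@np.array([extra[0],0,-extra[1]]);return M
E
python3 - <<'E'
from h import *
np.set_printoptions(precision=4,suppress=True)
print([ (s,fit(s)[0].round(2),np.degrees(fit(s)[1]).round(2),fit(s)[2].round(2)) for s in(ST+40,60,24,0,-10,-30)])
A=now();B=kpose(ST+40);print(A[:3,3],B);row=plan(A,B,8);print(row);print(run(A,row,8)[::2].round(0))
E
```

```text
[(np.float64(128.86921905584123), array([-161.28,  182.8 ]), np.float64(40.0), np.float64(0.0)), (60, array([-108.52,  138.54]), np.float64(39.8), np.float64(0.05)), (24, array([-78.26, 119.83]), np.float64(19.64), np.float64(0.8)), (0, array([-54.98, 115.35]), np.float64(3.07), np.float64(0.45)), (-10, array([-45.  , 115.01]), np.float64(0.34), np.float64(0.07)), (-30, array([-25., 115.]), np.float64(0.0), np.float64(0.0))]
[ 400.3164 -167.1799  185.7751] [[   0.9648   -0.2234   -0.1391  407.7867]
 [  -0.2603   -0.7332   -0.6283 -138.0827]
 [   0.0384    0.6423   -0.7655  172.8444]
 [   0.        0.        0.        1.    ]]
[-0.0001 -0.0041  0.0004 -0.0876  0.0055  0.0019]
[[ 401. -163.  185.]
 [ 403. -155.  183.]
 [ 405. -148.  180.]
 [ 407. -141.  176.]]
```

Call:
{"fn": "arm_command", "kwargs": {
  "targets": [
    [-0.0001,-0.0041,0.0004,-0.0876,0.0055,0.0019],
    [-0.0001,-0.0041,0.0004,-0.0876,0.0055,0.0019],
    [-0.0001,-0.0041,0.0004,-0.0876,0.0055,0.0019],
    [-0.0001,-0.0041,0.0004,-0.0876,0.0055,0.0019],
    [-0.0001,-0.0041,0.0004,-0.0876,0.0055,0.0019],
    [-0.0001,-0.0041,0.0004,-0.0876,0.0055,0.0019],
    [-0.0001,-0.0041,0.0004,-0.0876,0.0055,0.0019],
    [-0.0001,-0.0041,0.0004,-0.0876,0.0055,0.0019],
    [0,0,0,0,0,0],
    [0,0,0,0,0,0],
    [0,0,0,0,0,0]
  ]
}}

```text
clock: 5.8
eef_pos: [407.8, -138.2, 173.2]
tcp_rot: [2.445, -0.038, -0.265]
contact_force: [0.7, 0.1, -0.3]
opening: 0.347
```

```bash
python3 - <<'E'
from rig import r
from h import *
import pickle
np.set_printoptions(precision=4,suppress=True)
s=r.sense();print(s["clock"],s["eef_pos"],s["tcp_rot"],s["contact_force"],s["qpos"])
A=now();B=kpose(ST+40);print(plan(A,B,1))
f=r.grab_frame("wrist");pickle.dump((f,A),open("f5.pkl","wb"));crop(f,"pics/w5.png",0,0,512,384,1.5)
E
```

```text
5.8 [ 407.8083 -138.2366  173.2294] [ 2.4454 -0.0378 -0.2646] [ 0.6595  0.1032 -0.2544] [ 0.163   0.2986  2.091  -0.7058  1.1633  0.8678]
[-0.0001 -0.0004  0.0002 -0.0019  0.0012 -0.0005]
```

View pics/w5.png

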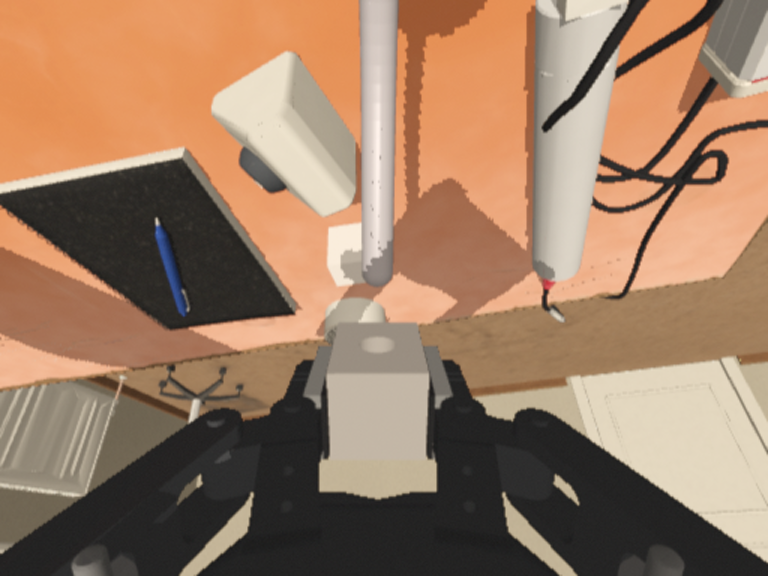

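The tip is at about (252,181) in original pixels, straight ahead of the hole at (252,230). Next I'll fit the tip in both wrist views and triangulate.

```bash
python3 - <<'E'
from h import *
import pickle
f,A=pickle.load(open("f5.pkl","rb"));crop(f,"pics/w5c.png",205,130,305,240,5.4)
E
```

```text
(no output)
```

View pics/w5c.png

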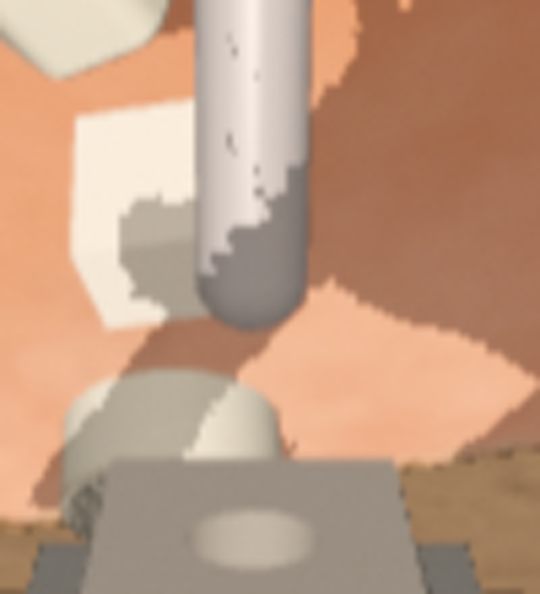

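```bash
python3 - <<'E'
from h import *
import pickle
np.set_printoptions(precision=2,suppress=True)
f,A=pickle.load(open("f5.pkl","rb"));g=pickle.load(open("f3.pkl","rb"))
p5=lambda x,y:((x+.5)/5.4-.5+205,(y+.5)/5.4-.5+130)
p3=lambda x,y:((x+.5)/4.6-.5+190,(y+.5)/4.6-.5)
x,e=tri([f,g],[p5(251.5,276.5),p3(294,543)]);print("tip",x,e)
L=np.linalg.inv(A);t=(L@np.r_[x,1])[:3];print("tip in tool",t,"expect x",KT[0],"z",KT[2],"d",t[1]-KT[1])
Rs=Ro.from_euler("z",YAW).as_matrix();print("in stand",Rs.T@(x-ORG)-OFF)
# tip range from apparent radius
K,R,c=cam(f);print("depth",(R.T@(x-c))[2],"from size",5*f["fx"]/(54.5/5.4))
# bar direction: centre at crop top
print("bar centre at top, tool ray"); 
# intersect ray of bar center (crop y=0) with tool plane z=t[2]
_,d=ray(f,*p5(253,0));dt=A[:3,:3].T@d;ct=(L@np.r_[c,1])[:3];print(ct+dt*(t[2]-ct[2])/dt[2])
S,D=pickle.load(open("f4.pkl","rb"));print((proj(S,x)-[190,145])*6,(proj(D,x)-[220,140])*7)
E
```

```text
tip [419.   -98.84 157.29] [np.float64(0.042654181808861234), np.float64(0.0426541818089662)]
tip in tool [ -0.1  -41.65 -14.02] expect x 0.3 z -14.1 d -40.24694430202812
in stand [  -1.92 -130.61  157.29]
depth 133.18991154968063 from size 137.69928741570754
bar centre at top, tool ray
[ -0.01 -65.65 -14.02]
[443.89 184.48] [270.01 271.64]
```

The tip triangulates with a 0.04 mm residual to z 157.3, where 157.1 was expected. In the tool frame it lies 0.35 mm from the hole axis in x and 0.1 mm in z. Advancing onto the tip along tool -y with a small correction.

```bash
sed -i 's/PHI=np.radians(-2.2)/PHI=np.radians(-2.6)/; s/KT=np.array(\[0.3/KT=np.array([0.25/' h.py; cat >> h.py <<'E'
def go(s0,s1,n,meas=True):
    np.set_printoptions(precision=5,suppress=True)
    A=now();B=kpose(s1);print("dev from path at s0",(np.linalg.inv(kpose(s0))@A)[:3,3].round(2))
    print(plan(A,B,n))
E
python3 - <<'E'
from h import *
go(ST+40,ST+17,6)
E
```

```text
dev from path at s0 [ 0.48  0.78 -0.29]
[-0.00007 -0.00396  0.00005 -0.00033  0.00106  0.00045]
```

Call:
{"fn": "arm_command", "kwargs": {
  "targets": [
    [-0.0001,-0.004,0,-0.0003,0.0011,0.0005],
    [-0.0001,-0.004,0.0001,-0.0003,0.0011,0.0005],
    [-0.0001,-0.004,0,-0.0003,0.0011,0.0005],
    [0,-0.004,0.0001,-0.0003,0.0011,0.0004],
    [-0.0001,-0.004,0,-0.0003,0.001,0.0004],
    [-0.0001,-0.004,0.0001,-0.0003,0.001,0.0004],
    [0,0,0,0,0,0]
  ]
}}

```text
clock: 6.43
eef_pos: [412.8, -119.8, 157.1]
tcp_rot: [2.442, -0.045, -0.262]
contact_force: [-1.0, 0.1, -0.7]
opening: 0.352
```

```bash
python3 - <<'E'
from rig import r
from h import *
import pickle
s=r.sense();print(s["clock"],s["contact_force"],s["wrist_torque"],s["tcp_rot"])
go(ST+17,ST+5,6)
f=r.grab_frame("wrist");crop(f,"pics/w6.png",180,120,330,310,3.5)
E
```

```text
6.4333 [-0.97767231  0.12060924 -0.70477229] [ 0.32275101 -0.09843356  0.0310313 ] [ 2.44172093 -0.0451175  -0.26195555]
dev from path at s0 [-0.29 -1.59 -0.11]
[ 0.00005 -0.00174  0.00002  0.00028 -0.00014  0.00023]
```

View pics/w6.png

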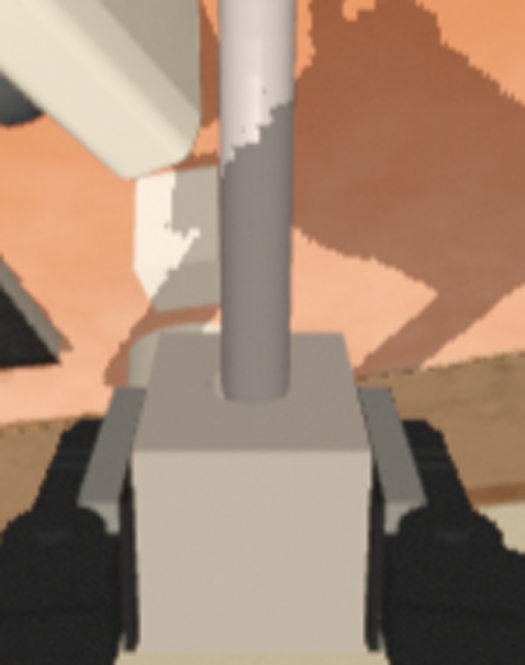

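The tip is at the hole mouth, centred to well under 1 mm and with no contact force. Continuing onto the straight part.

Call:
{"fn": "arm_command", "kwargs": {
  "targets": [
    [0,-0.0017,0,0.0003,0,0.0002],
    [0,-0.0017,0,0.0003,0,0.0002],
    [0,-0.0017,0,0.0003,0,0.0002],
    [0.0001,-0.0017,0,0.0003,0,0.0002],
    [0.0001,-0.0017,0,0.0003,0,0.0002],
    [0.0001,-0.0017,0,0.0003,0,0.0002],
    [0,0,0,0,0,0]
  ]
}}

```text
clock: 7.07
eef_pos: [415.4, -112.8, 150.9]
tcp_rot: [2.444, -0.046, -0.263]
contact_force: [-1.1, -0.1, 0.3]
opening: 0.349
```

```bash
python3 - <<'E'
from rig import r
from h import *
import pickle
s=r.sense();print(s["clock"],s["contact_force"],s["wrist_torque"],s["tcp_rot"])
go(ST+5,66,8)
f=r.grab_frame("wrist");crop(f,"pics/w7.png",180,120,330,310,3.5)
E
```

```text
7.0667 [-1.0673488  -0.06187255  0.32348257] [ 0.32857879 -0.05088444 -0.01563845] [ 2.44359468 -0.04627349 -0.26324867]
dev from path at s0 [ 0.15  0.68 -0.19]
[-0.00002 -0.00357  0.00002 -0.00002 -0.00011 -0.00004]
```

View pics/w7.png

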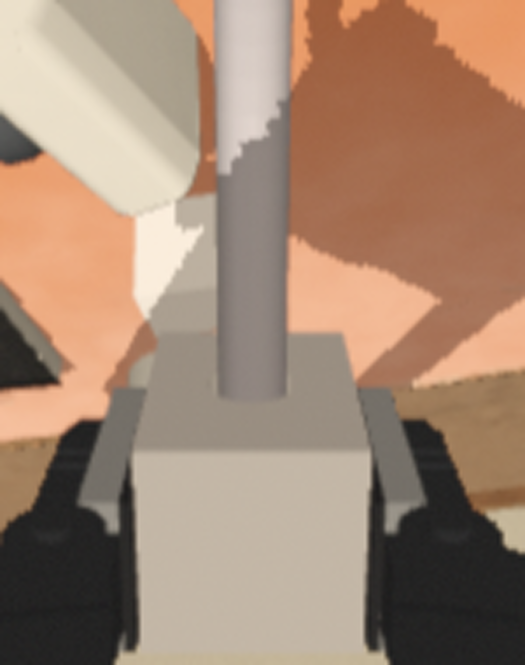

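The tip is inside the hole, forces about 1 N.

Call:
{"fn": "arm_command", "kwargs": {
  "targets": [
    [0,-0.0036,0,0,-0.0001,0],
    [0,-0.0036,0,0,-0.0001,0],
    [0,-0.0036,0,0,-0.0001,0],
    [0,-0.0036,0,0,-0.0001,0]
  ]
}}

```text
clock: 7.45
eef_pos: [418.7, -102.1, 141.6]
tcp_rot: [2.444, -0.046, -0.264]
contact_force: [0.3, 0.2, -0.4]
opening: 0.345
```

Call:
{"fn": "arm_command", "kwargs": {
  "targets": [
    [0,-0.0036,0,0,-0.0001,0],
    [0,-0.0036,0,0,-0.0001,0],
    [0,-0.0034,0,0,-0.0001,0],
    [0,-0.0034,0,0,-0.0001,0],
    [0,0,0,0,0,0]
  ]
}}

```text
clock: 7.87
eef_pos: [421.9, -91.8, 132.5]
tcp_rot: [2.444, -0.045, -0.264]
contact_force: [0.5, -0.2, -0.3]
opening: 0.347
```

```bash
python3 - <<'E'
from rig import r
from h import *
import pickle
s=r.sense();print(s["clock"],s["contact_force"],s["wrist_torque"],s["tcp_rot"])
go(66,66,1)
A=now();print("force tool",A[:3,:3].T@s["contact_force"])
prev=66
for t in(61,56,51,46,41,36):
    w=plan(kpose(prev),kpose(t),4);print(t,w,fit(t)[2]);prev=t
f=r.grab_frame("wrist");crop(f,"pics/w8.png",180,120,330,310,3.5)
f=r.grab_frame("scene");crop(f,"pics/s8.png",190,100,310,235,5)
E
```

```text
7.8667 [ 0.49492254 -0.1928032  -0.32029144] [ 0.39084425 -0.06620011  0.04514325] [ 2.44354018 -0.04540499 -0.26353753]
dev from path at s0 [ 0.11 -0.19 -0.14]
[-0.00011  0.00019  0.00014 -0.00008 -0.00002 -0.00001]
force tool [ 0.51298 -0.17722  0.30026]
61 [-0.      -0.00126  0.       0.00049  0.       0.     ] 0.02645918591367058
56 [ 0.      -0.00129 -0.       0.00319 -0.       0.     ] 0.1667614309483472
51 [-0.      -0.00134 -0.       0.00617  0.      -0.     ] 0.3644795699413093
46 [ 0.      -0.00137 -0.00001  0.00914 -0.      -0.     ] 0.5604819217087611
41 [ 0.      -0.00141 -0.00001  0.01213  0.      -0.     ] 0.7132642789081705
36 [ 0.      -0.00145 -0.       0.01511 -0.      -0.     ] 0.792549278742484
```

View pics/w8.png

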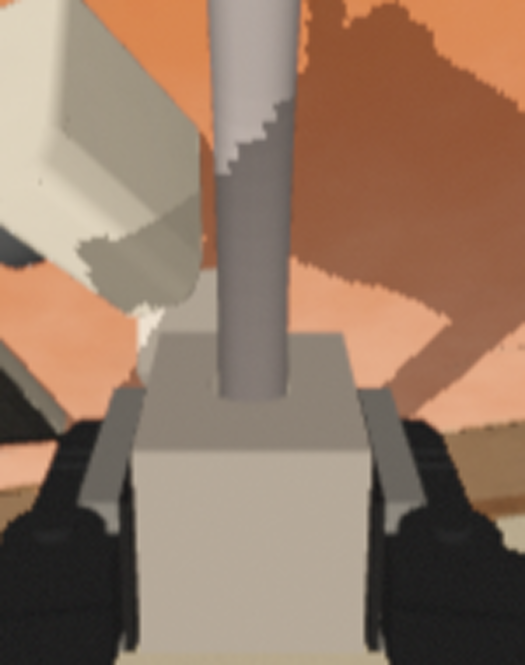

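View pics/s8.png

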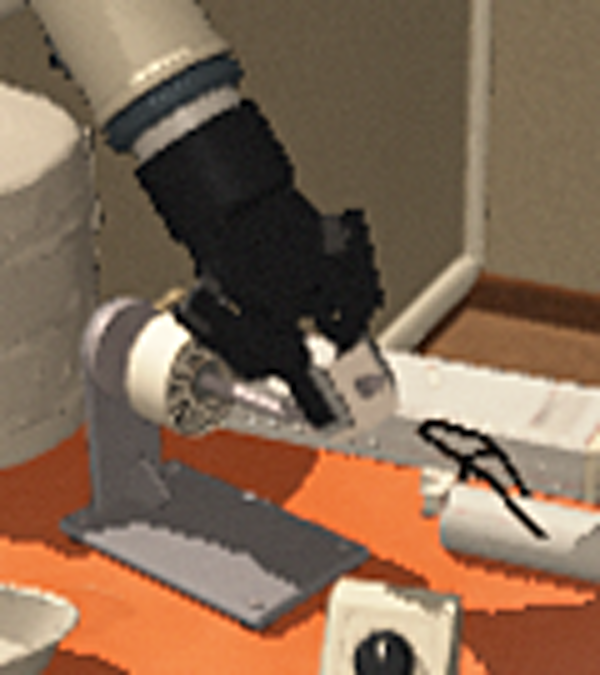

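The keeper is threaded on the straight upturn with no load. Now easing into the bend in 5 mm stretches.

Call:
{"fn": "arm_command", "kwargs": {
  "targets": [
    [0,-0.0013,0,0.0005,0,0],
    [0,-0.0013,0,0.0005,0,0],
    [0,-0.0012,0,0.0005,0,0],
    [0,-0.0012,0,0.0005,0,0]
  ]
}}

```text
clock: 8.3
eef_pos: [423.0, -88.5, 129.7]
tcp_rot: [2.446, -0.046, -0.264]
contact_force: [0.0, 0.1, -0.7]
opening: 0.344
```

Call:
{"fn": "arm_command", "kwargs": {
  "targets": [
    [0,-0.0013,0,0.0032,0,0],
    [0,-0.0013,0,0.0032,0,0],
    [0,-0.0013,0,0.0032,0,0],
    [0,-0.0013,0,0.0032,0,0]
  ]
}}

```text
clock: 8.63
eef_pos: [424.2, -84.6, 126.3]
tcp_rot: [2.459, -0.046, -0.264]
contact_force: [-0.1, -0.7, -1.1]
opening: 0.346
```

```bash
cat > chk.py <<'E'
import sys
from rig import r
from h import *
np.set_printoptions(precision=5,suppress=True)
s0,s1,n=float(sys.argv[1]),float(sys.argv[2]),int(sys.argv[3])
s=r.sense();A=T(s["eef_pos"],s["tcp_rot"]);R=A[:3,:3]
print(s["clock"],"F tool",(R.T@s["contact_force"]).round(2),"M",(R.T@s["wrist_torque"]).round(2),"open",round(s["opening"]*85.4,1))
D=np.linalg.inv(kpose(s0))@A;print("dev",D[:3,3].round(2),Ro.from_matrix(D[:3,:3]).as_rotvec().round(4))
st=np.linspace(s0,s1,n+1)
for a,b in zip(st[:-1],st[1:]):print(round(b,1),plan(kpose(a),kpose(b),4))
E
python3 chk.py 56 46 2
```

```text
8.6333 F tool [ 0.06 -0.13  1.32] M [ 0.35 -0.05 -0.01] open 29.6
dev [ 0.15  0.31 -0.22] [0.0005 0.0001 0.0005]
51.0 [-0.      -0.00134 -0.       0.00617  0.      -0.     ]
46.0 [ 0.      -0.00137 -0.00001  0.00914 -0.      -0.     ]
```

Call:
{"fn": "arm_command", "kwargs": {
  "targets": [
    [0,-0.0013,0.0001,0.0062,0,0],
    [0,-0.0014,0.0001,0.0062,0,0],
    [0,-0.0013,0.0001,0.0062,0,0],
    [0,-0.0014,0,0.0062,0,0]
  ]
}}

```text
clock: 8.97
eef_pos: [425.4, -80.8, 122.7]
tcp_rot: [2.484, -0.046, -0.264]
contact_force: [-1.0, 0.2, 0.2]
opening: 0.344
```

```bash
python3 chk.py 51 41 2
```

```text
8.9667 F tool [-1.01  0.23 -0.17] M [ 0.34 -0.03 -0.02] open 29.4
dev [0.12 0.3  0.13] [0.0009 0.     0.0006]
46.0 [ 0.      -0.00137 -0.00001  0.00914 -0.      -0.     ]
41.0 [ 0.      -0.00141 -0.00001  0.01213  0.      -0.     ]
```

Call:
{"fn": "arm_command", "kwargs": {
  "targets": [
    [0,-0.0014,0,0.0091,0,0],
    [0,-0.0014,0,0.0091,0,0],
    [0,-0.0014,0,0.0091,0,0],
    [0,-0.0014,0,0.0091,0,0]
  ]
}}

```text
clock: 9.3
eef_pos: [426.7, -76.5, 119.4]
tcp_rot: [2.521, -0.046, -0.264]
contact_force: [0.0, -1.1, -0.4]
opening: 0.342
```

```bash
python3 chk.py 46 36 2
```

```text
9.3 F tool [0.3  0.6  0.96] M [ 0.26 -0.02  0.01] open 29.2
dev [0.14 0.17 0.11] [0.0011 0.0001 0.0005]
41.0 [ 0.      -0.00141 -0.00001  0.01213  0.      -0.     ]
36.0 [ 0.      -0.00145 -0.       0.01511 -0.      -0.     ]
```

Call:
{"fn": "arm_command", "kwargs": {
  "targets": [
    [0,-0.0014,0,0.0121,0,0],
    [0,-0.0014,0,0.0121,0,0],
    [0,-0.0014,0,0.0121,0,0],
    [0,-0.0014,0,0.0121,0,0]
  ]
}}

```text
clock: 9.63
eef_pos: [428.0, -72.1, 116.2]
tcp_rot: [2.569, -0.046, -0.264]
contact_force: [-0.4, 0.8, -0.6]
opening: 0.347
```

```bash
python3 chk.py 41 31 2
```

```text
9.6333 F tool [-0.61 -0.91  0.09] M [ 0.27 -0.05 -0.01] open 29.6
dev [0.13 0.24 0.15] [0.0012 0.0001 0.0005]
36.0 [ 0.      -0.00145 -0.       0.01511 -0.      -0.     ]
31.0 [-0.      -0.00148  0.00001  0.01759  0.       0.     ]
```

Call:
{"fn": "arm_command", "kwargs": {
  "targets": [
    [0,-0.0015,0,0.0151,0,0],
    [0,-0.0014,0,0.0151,0,0],
    [0,-0.0015,0,0.0151,0,0],
    [0,-0.0014,0,0.0151,0,0]
  ]
}}

```text
clock: 9.97
eef_pos: [429.5, -67.3, 113.2]
tcp_rot: [2.63, -0.046, -0.264]
contact_force: [1.0, -0.3, 0.3]
opening: 0.347
```

```bash
python3 chk.py 36 26 2
```

```text
9.9667 F tool [ 1.09  0.11 -0.23] M [0.2  0.01 0.04] open 29.6
dev [0.15 0.23 0.12] [0.0015 0.0002 0.0005]
31.0 [-0.      -0.00148  0.00001  0.01759  0.       0.     ]
26.0 [-0.      -0.00149  0.00001  0.01786  0.       0.     ]
```

Call:
{"fn": "arm_command", "kwargs": {
  "targets": [
    [0,-0.0015,0,0.0175,0,0],
    [0,-0.0015,0,0.0175,0,0],
    [0,-0.0014,0,0.0175,0,0],
    [0,-0.0015,0,0.0175,0,0]
  ]
}}

```text
clock: 10.3
eef_pos: [430.9, -62.3, 110.4]
tcp_rot: [2.7, -0.046, -0.264]
contact_force: [-0.3, -1.1, -0.9]
opening: 0.344
```

```bash
python3 chk.py 31 21 2
```

```text
10.3 F tool [-0.04  0.63  1.29] M [ 0.27 -0.01 -0.02] open 29.4
dev [0.11 0.3  0.07] [0.0013 0.0001 0.0005]
26.0 [-0.      -0.00149  0.00001  0.01786  0.       0.     ]
21.0 [ 0.      -0.00149  0.00001  0.01786  0.      -0.     ]
```

Call:
{"fn": "arm_command", "kwargs": {
  "targets": [
    [0,-0.0015,0,0.0178,0,0],
    [0,-0.0015,0,0.0178,0,0],
    [0,-0.0015,0,0.0178,0,0],
    [0,-0.0015,0,0.0178,0,0]
  ]
}}

```text
clock: 10.63
eef_pos: [432.5, -57.0, 108.0]
tcp_rot: [2.771, -0.046, -0.264]
contact_force: [0.4, 0.1, -0.9]
opening: 0.351
```

```bash
python3 chk.py 26 16 2
```

```text
10.6333 F tool [ 0.33 -0.5   0.84] M [ 0.18 -0.02  0.  ] open 30.0
dev [ 0.14  0.21 -0.01] [0.0011 0.0002 0.0005]
21.0 [ 0.      -0.00149  0.00001  0.01786  0.      -0.     ]
16.0 [-0.      -0.00149  0.00001  0.01786  0.       0.     ]
```

Call:
{"fn": "arm_command", "kwargs": {
  "targets": [
    [0,-0.0015,0,0.0178,0,0],
    [0,-0.0015,0,0.0178,0,0],
    [0,-0.0015,0,0.0178,0,0],
    [0,-0.0015,0,0.0178,0,0]
  ]
}}

```text
clock: 10.97
eef_pos: [434.0, -51.6, 105.9]
tcp_rot: [2.842, -0.046, -0.264]
contact_force: [1.0, -0.9, -1.2]
opening: 0.346
```

```bash
python3 chk.py 21 6 3
```

```text
10.9667 F tool [1.18 0.21 1.41] M [ 0.14 -0.04  0.01] open 29.5
dev [ 0.14  0.16 -0.06] [0.0009 0.0002 0.0005]
16.0 [-0.      -0.00149  0.00001  0.01786  0.       0.     ]
11.0 [ 0.      -0.00148  0.00002  0.01691 -0.      -0.     ]
6.0 [-0.      -0.00144  0.00003  0.014    0.       0.     ]
```

Call:
{"fn": "arm_command", "kwargs": {
  "targets": [
    [0,-0.0015,0.0001,0.0178,0,0],
    [0,-0.0015,0,0.0178,0,0],
    [0,-0.0015,0,0.0178,0,0],
    [0,-0.0015,0,0.0178,0,0]
  ]
}}

```text
clock: 11.3
eef_pos: [435.6, -46.1, 104.2]
tcp_rot: [2.914, -0.046, -0.264]
contact_force: [0.3, -0.3, -0.9]
opening: 0.348
```

Call:
{"fn": "arm_command", "kwargs": {
  "targets": [
    [0,-0.0015,0,0.0169,0,0],
    [0,-0.0015,0,0.0169,0,0],
    [0,-0.0015,0,0.0169,0,0],
    [0,-0.0014,0.0001,0.0169,0,0]
  ]
}}

```text
clock: 11.63
eef_pos: [437.3, -40.5, 103.0]
tcp_rot: [2.981, -0.046, -0.264]
contact_force: [-0.8, 0.0, -0.3]
opening: 0.347
```

```bash
python3 chk.py 11 -14 5
```

```text
11.6333 F tool [-0.77  0.13  0.24] M [ 0.08  0.   -0.01] open 29.6
dev [ 0.22  0.09 -0.01] [0.0005 0.0004 0.0004]
6.0 [-0.      -0.00144  0.00003  0.014    0.       0.     ]
1.0 [-0.      -0.0014   0.00003  0.01101 -0.       0.     ]
-4.0 [-0.      -0.00136  0.00002  0.00803 -0.      -0.     ]
-9.0 [-0.      -0.00132  0.00001  0.00505  0.      -0.     ]
-14.0 [ 0.      -0.00128  0.       0.00208 -0.      -0.     ]
```

Call:
{"fn": "arm_command", "kwargs": {
  "targets": [
    [-0.0001,-0.0014,0,0.014,0,0],
    [0,-0.0014,0,0.014,0,0],
    [0,-0.0015,0,0.014,0,0],
    [0,-0.0014,0.0001,0.014,0,0]
  ]
}}

```text
clock: 11.97
eef_pos: [438.6, -35.1, 102.1]
tcp_rot: [3.037, -0.046, -0.264]
contact_force: [-0.6, 0.2, -0.5]
opening: 0.347
```

Call:
{"fn": "arm_command", "kwargs": {
  "targets": [
    [0,-0.0014,0,0.011,0,0],
    [0,-0.0014,0,0.011,0,0],
    [0,-0.0014,0,0.011,0,0],
    [0,-0.0014,0.0001,0.011,0,0]
  ]
}}

```text
clock: 12.3
eef_pos: [440.1, -29.7, 101.5]
tcp_rot: [3.081, -0.046, -0.264]
contact_force: [0.6, -0.6, -0.8]
opening: 0.348
```

Call:
{"fn": "arm_command", "kwargs": {
  "targets": [
    [0,-0.0014,0,0.008,0,0],
    [0,-0.0013,0,0.008,0,0],
    [0,-0.0014,0,0.008,0,0],
    [0,-0.0014,0.0001,0.008,0,0]
  ]
}}

```text
clock: 12.63
eef_pos: [441.5, -24.4, 101.1]
tcp_rot: [3.112, -0.046, -0.264]
contact_force: [-0.0, 0.0, -0.2]
opening: 0.346
```

```bash
python3 chk.py -4 -14 2;  python3 - <<'E'
from rig import r
from h import *
f=r.grab_frame("wrist");crop(f,"pics/w9.png",150,40,360,310,2.2)
f=r.grab_frame("scene");crop(f,"pics/s9.png",190,100,310,235,4)
E
```

```text
12.6333 F tool [-0.02 -0.02  0.23] M [ 0.05  0.01 -0.  ] open 29.6
dev [0.05 0.08 0.02] [-0.0006  0.0003  0.0003]
-9.0 [-0.      -0.00132  0.00001  0.00505  0.      -0.     ]
-14.0 [ 0.      -0.00128  0.       0.00208 -0.      -0.     ]
```

View pics/w9.png

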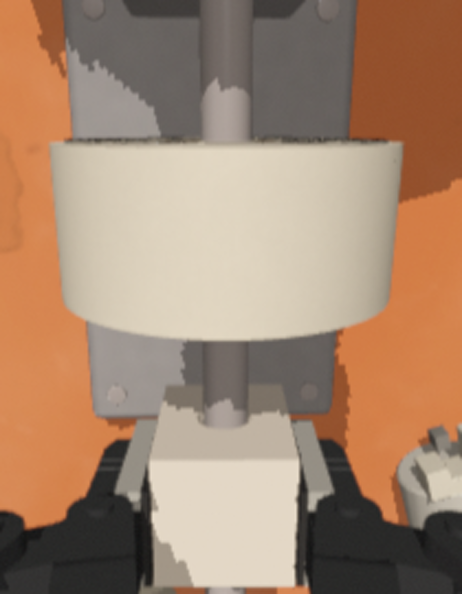

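View pics/s9.png

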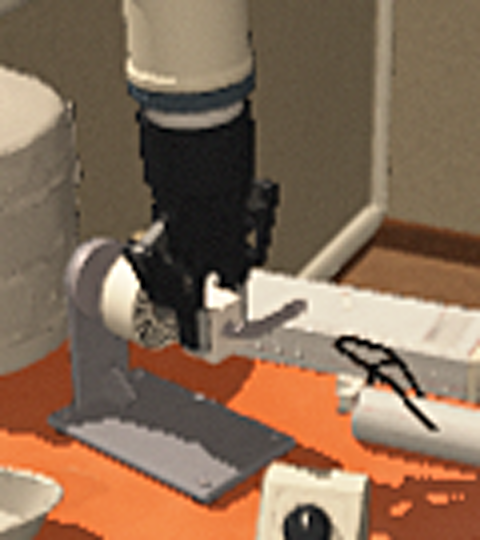

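The keeper is past the bend and level, forces under 1 N. Next: finish levelling and estimate where the roll's free face is.

Call:
{"fn": "arm_command", "kwargs": {
  "targets": [
    [0,-0.0013,0,0.005,0,0],
    [0,-0.0013,0,0.005,0,0],
    [0,-0.0013,0,0.005,0,0],
    [0,-0.0014,0,0.005,0,0],
    [0,-0.0013,0,0.002,0,0],
    [0,-0.0013,0,0.002,0,0],
    [0,-0.0013,0,0.002,0,0],
    [0,-0.0013,0,0.002,0,0],
    [0,0,0,0,0,0]
  ]
}}

```text
clock: 13.48
eef_pos: [444.3, -14.2, 100.9]
tcp_rot: [3.14, -0.046, -0.264]
contact_force: [-0.3, -0.3, -0.8]
opening: 0.345
```

```bash
python3 chk.py -14 -24 1;  python3 - <<'E'
from rig import r
from h import *
f=r.grab_frame("wrist");crop(f,"pics/w10.png",150,0,360,310,1.9)
Rs=Ro.from_euler("z",YAW).as_matrix()
for p in((227,340),(227,141)):  # from w9: recompute with new frame below
    pass
import pickle;pickle.dump(f,open("f10.pkl","wb"))
E
```

```text
13.4833 F tool [-0.24  0.36  0.81] M [-0.04 -0.03  0.02] open 29.4
dev [ 0.08 -0.06 -0.03] [-0.0016  0.0004  0.0002]
-24.0 [-0.      -0.0025  -0.       0.00006  0.      -0.     ]
```

View pics/w10.png

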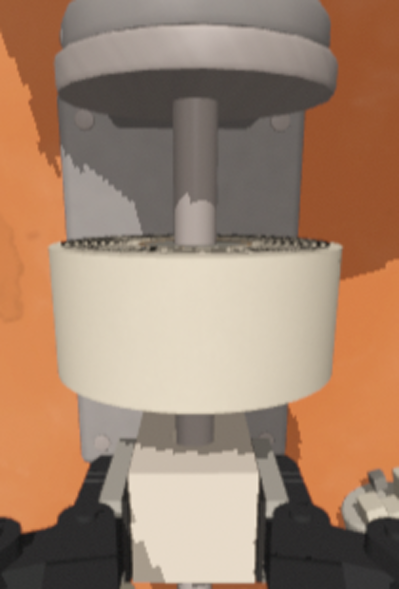

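```bash
python3 - <<'E'
from h import *
import pickle
f=pickle.load(open("f10.pkl","rb"));Rs=Ro.from_euler("z",YAW).as_matrix()
px=lambda x,y:((x+.5)/1.9-.5+150,(y+.5)/1.9-.5)
for n,p,z in(("roll free",(195,412),149),("roll back",(195,246),149),("flange",(195,66),145),("keeper front top",(195,472),135)):
    print(n,(Rs.T@(onz(f,*px(*p),z)-ORG)-OFF).round(1))
E
```

```text
roll free [ -1.3  -4.9 149. ]
roll back [ -1.3  26.3 149. ]
flange [ -1.1  55.2 145. ]
keeper front top [ -0.6 -25.4 135. ]
```

The measurements agree: the roll is 31 mm thick, the flange face is at y 55.2, the roll's free face is at about -4 (gap about 28 mm), and the keeper's front face is at -25.5. Now sliding up to the roll.

Call:
{"fn": "arm_command", "kwargs": {
  "targets": [
    [0,-0.0025,0,0.0004,0,0],
    [0,-0.0025,0,0.0004,0,0],
    [0,-0.0025,0,0.0004,0,0],
    [0,-0.0025,0,0.0004,0,0],
    [0,-0.0025,0,0,0,0],
    [0,-0.0025,0,0,0,0],
    [0,0,0,0,0,0]
  ]
}}

```text
clock: 14.12
eef_pos: [448.3, 0.5, 100.9]
tcp_rot: [3.141, -0.046, -0.264]
contact_force: [0.5, -0.1, -1.8]
opening: 0.348
```

Call:
{"fn": "arm_command", "kwargs": {
  "targets": [
    [0,-0.0015,0,0,0,0],
    [0,-0.0015,0,0,0,0],
    [0,-0.0015,0,0,0,0],
    [0,-0.0015,0,0,0,0],
    [0,-0.0015,0,0,0,0],
    [0,-0.0015,0,0,0,0]
  ]
}}

```text
clock: 14.62
eef_pos: [450.5, 8.8, 100.9]
tcp_rot: [3.141, -0.046, -0.264]
contact_force: [-0.2, -1.0, 0.5]
opening: 0.35
```

```bash
python3 chk.py -38 -48 1
```

```text
14.6167 F tool [ 0.11  1.02 -0.46] M [-0.24  0.04  0.01] open 29.9
dev [ 0.07  0.09 -0.02] [-0.0006  0.0004  0.0004]
-48.0 [ 0.     -0.0025  0.      0.      0.      0.    ]
```

Contact with the roll is starting (about 1 N). Pushing gently.

Call:
{"fn": "arm_command", "kwargs": {
  "targets": [
    [0,-0.0015,0,0,0,0],
    [0,-0.0015,0,0,0,0],
    [0,-0.0015,0,0,0,0],
    [0,-0.0015,0,0,0,0],
    [0,-0.0015,0,0,0,0],
    [0,-0.0015,0,0,0,0],
    [0,-0.0015,0,0,0,0]
  ]
}}

```text
clock: 15.2
eef_pos: [453.3, 19.0, 100.9]
tcp_rot: [3.141, -0.046, -0.264]
contact_force: [0.7, -2.1, -0.0]
opening: 0.35
```

Call:
{"fn": "arm_command", "kwargs": {
  "targets": [
    [0,-0.0015,0,0,0,0],
    [0,-0.0015,0,0,0,0],
    [0,-0.0015,0,0,0,0],
    [0,-0.0015,0,0,0,0],
    [0,-0.0015,0,0,0,0],
    [0,-0.0015,0,0,0,0],
    [0,-0.0015,0,0,0,0]
  ]
}}

```text
clock: 15.78
eef_pos: [456.1, 29.2, 100.9]
tcp_rot: [3.141, -0.046, -0.264]
contact_force: [0.4, -1.6, -0.1]
opening: 0.349
```

```bash
python3 chk.py -59 -65 1; python3 - <<'E'
from rig import r
from h import *
f=r.grab_frame("wrist");crop(f,"pics/w11.png",150,0,360,310,1.9)
E
```

```text
15.7833 F tool [0.76 1.44 0.13] M [-0.21  0.07  0.02] open 29.8
dev [ 0.12 -0.05 -0.03] [-0.0004  0.0004  0.0003]
-65.0 [ 0.     -0.0015  0.      0.      0.      0.    ]
```

View pics/w11.png

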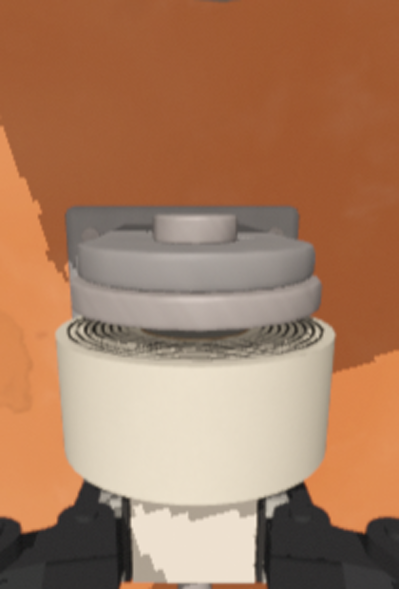

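The roll moves with 1.5–2 N, and about 6 mm of gap remains. Now slow steps until I feel the flange.

Call:
{"fn": "arm_command", "kwargs": {
  "targets": [
    [0,-0.0007,0,0,0,0],
    [0,-0.0007,0,0,0,0],
    [0,-0.0007,0,0,0,0],
    [0,-0.0007,0,0,0,0],
    [0,-0.0007,0,0,0,0],
    [0,-0.0005,0,0,0,0]
  ]
}}

```text
clock: 16.33
eef_pos: [457.0, 32.9, 100.9]
tcp_rot: [3.141, -0.046, -0.264]
contact_force: [0.3, -1.0, 0.2]
opening: 0.349
```

Call:
{"fn": "arm_command", "kwargs": {
  "targets": [
    [0,-0.0003,0,0,0,0],
    [0,-0.0003,0,0,0,0],
    [0,-0.0002,0,0,0,0]
  ]
}}

```text
clock: 16.58
eef_pos: [457.2, 33.7, 100.9]
tcp_rot: [3.141, -0.046, -0.264]
contact_force: [0.5, -0.6, -0.5]
opening: 0.346
```

Call:
{"fn": "arm_command", "kwargs": {
  "targets": [
    [0,-0.0003,0,0,0,0],
    [0,-0.0002,0,0,0,0]
  ]
}}

```text
clock: 16.75
eef_pos: [457.3, 34.2, 100.9]
tcp_rot: [3.141, -0.046, -0.264]
contact_force: [1.2, -0.6, 0.1]
opening: 0.344
```

```bash
python3 chk.py -64.3 -65 1
```

```text
16.75 F tool [ 1.33  0.28 -0.04] M [-0.19  0.02 -0.  ] open 29.4
dev [0.06 0.11 0.  ] [-0.0005  0.0003  0.0004]
-65.0 [ 0.      -0.00018  0.       0.       0.       0.     ]
```

Call:
{"fn": "arm_command", "kwargs": {
  "targets": [
    [0,-0.0002,0,0,0,0],
    [0,-0.0002,0,0,0,0]
  ]
}}

```text
clock: 16.92
eef_pos: [457.4, 34.5, 100.9]
tcp_rot: [3.141, -0.046, -0.264]
contact_force: [0.0, -3.1, 0.8]
opening: 0.343
```

Call:
{"fn": "arm_command", "kwargs": {
  "targets": [
    [0,-0.0002,0,0,0,0],
    [0,-0.0002,0,0,0,0]
  ]
}}

```text
clock: 17.08
eef_pos: [457.5, 34.5, 100.9]
tcp_rot: [3.14, -0.046, -0.264]
contact_force: [-0.1, -6.3, 0.4]
opening: 0.347
```

Call:
{"fn": "arm_command", "kwargs": {
  "targets": [
    [0,-0.0002,0,0,0,0],
    [0,-0.0002,0,0,0,0]
  ]
}}

```text
clock: 17.25
eef_pos: [457.4, 34.6, 100.9]
tcp_rot: [3.14, -0.046, -0.263]
contact_force: [-0.8, -8.8, 1.6]
opening: 0.35
```

```bash
python3 chk.py -65.5 -65 1;python3 - <<'E'
from rig import r
from h import *
f=r.grab_frame("wrist");crop(f,"pics/w12.png",170,60,340,310,2.3)
f=r.grab_frame("scene");crop(f,"pics/s12.png",190,120,300,235,5)
E
```

```text
17.25 F tool [ 1.58  8.75 -1.49] M [-1.46  0.23  0.1 ] open 29.9
dev [0.05 0.9  0.01] [-0.0018  0.0002 -0.0001]
-65.0 [0.      0.00012 0.      0.      0.      0.     ]
```

View pics/w12.png

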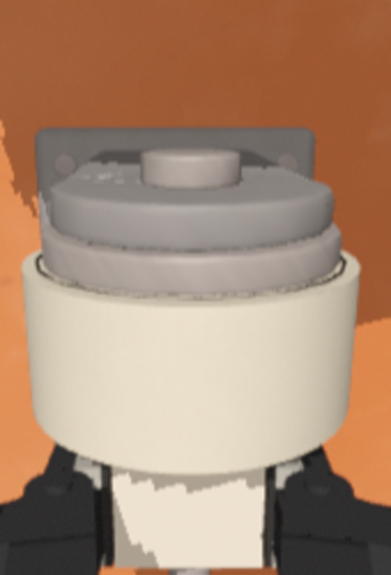

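View pics/s12.png

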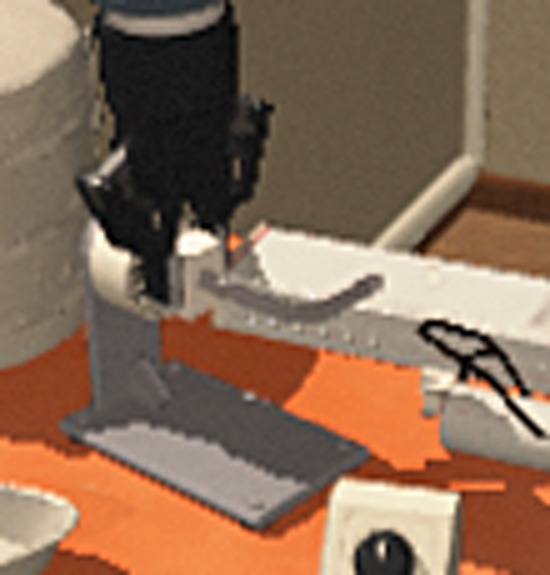

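The flange is felt: the force rose to 8.8 N exactly at the expected y and position stopped advancing. Now easing the push and lowering the keeper nearly onto the bar before release.

Call:
{"fn": "arm_command", "kwargs": {
  "targets": [
    [0,0.0003,0,0,0,0],
    [0,0.0003,0,0,0,0],
    [0,0,0.0003,0,0,0],
    [0,0,0.0003,0,0,0],
    [0,0,0.0002,0,0,0],
    [0,0,0,0,0,0]
  ]
}}

```text
clock: 17.85
eef_pos: [457.4, 34.6, 100.1]
tcp_rot: [3.141, -0.046, -0.264]
contact_force: [-0.6, -5.4, 2.3]
opening: 0.347
```

```bash
python3 chk.py -65.0 -65 1
```

```text
17.85 F tool [ 0.91  5.36 -2.24] M [-0.81  0.08  0.05] open 29.6
dev [-0.02  0.4   0.85] [-0.0008  0.0002  0.0002]
-65.0 [0. 0. 0. 0. 0. 0.]
```

Call:
{"fn": "arm_command", "kwargs": {
  "targets": [
    [0,0.0003,0,0,0,0],
    [0,0.0002,0,0,0,0],
    [0,0,0,0,0,0]
  ]
}}

```text
clock: 18.1
eef_pos: [457.4, 34.5, 100.1]
tcp_rot: [3.142, -0.046, -0.264]
contact_force: [-1.0, -0.8, 0.2]
opening: 0.347
```

Call:
{"fn": "arm_command", "kwargs": {
  "targets": [
    [0,0,0,0,0,0],
    [0,0,0,0,0,0],
    [0,0,0,0,0,0],
    [0,0,0,0,0,0],
    [0,0,0,0,0,0],
    [0,0,0,0,0,0]
  ],
  "fingers": 0.055
}}

```text
clock: 18.6
eef_pos: [457.5, 34.2, 100.1]
tcp_rot: [3.141, -0.046, -0.264]
contact_force: [-0.2, -0.3, 0.2]
opening: 0.645
```

```bash
python3 chk.py -65.0 -65 1;python3 - <<'E'
from rig import r
from h import *
f=r.grab_frame("wrist");crop(f,"pics/w13.png",150,60,360,310,2.3)
E
```

```text
18.6 F tool [-0.12  0.4  -0.22] M [-0.02 -0.01  0.02] open 55.1
dev [0.12 0.69 0.78] [-0.0004  0.0004  0.0004]
-65.0 [0. 0. 0. 0. 0. 0.]
```

View pics/w13.png

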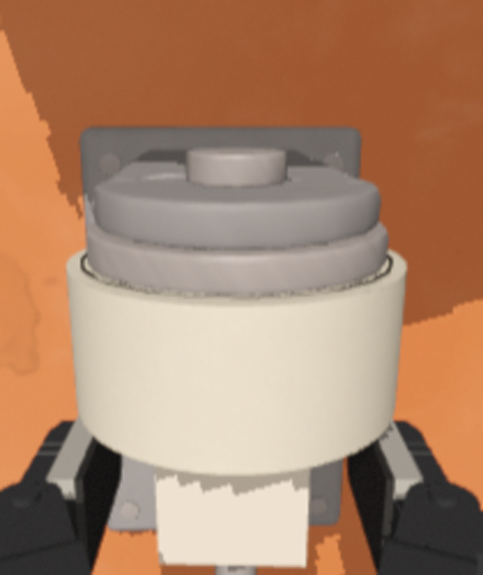

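Released cleanly; the keeper sits against the roll. Retreating straight up to look.

Call:
{"fn": "arm_command", "kwargs": {
  "targets": [
    [0,0,-0.005,0,0,0],
    [0,0,-0.01,0,0,0],
    [0,0,-0.015,0,0,0],
    [0,0,-0.02,0,0,0],
    [0,0,-0.025,0,0,0],
    [0,0,-0.025,0,0,0],
    [0,0,-0.02,0,0,0],
    [0,0.03,0,0,0,0],
    [0,0.03,0,0,0,0],
    [0,0.02,0,0,0,0],
    [0,0.01,0,0,0,0],
    [0,0,0,0,0,0]
  ]
}}

```text
clock: 19.65
eef_pos: [428.3, -52.5, 220.8]
tcp_rot: [3.141, -0.047, -0.266]
contact_force: [-0.4, -0.3, 0.6]
opening: 0.643
```

```bash
python3 - <<'E'
from rig import r
from h import *
import pickle
s=r.sense();print(s["clock"],s["eef_pos"],s["contact_force"])
f=r.grab_frame("wrist");crop(f,"pics/w14.png",0,0,512,384,1.5);pickle.dump(f,open("f14.pkl","wb"));crop(f,"pics/w14c.png",180,0,330,200,3)
g=r.grab_frame("scene");crop(g,"pics/s14.png",190,145,310,235,6);d=r.grab_frame("side");crop(d,"pics/d14.png",200,130,300,330,3)
E
```

```text
19.65 [428.27220883 -52.49462455 220.80208418] [-0.43873146 -0.27824511  0.56045307]
```

View pics/w14c.png

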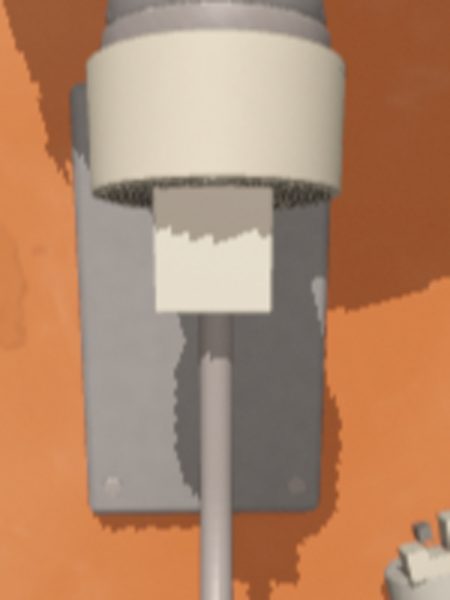

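View pics/s14.png

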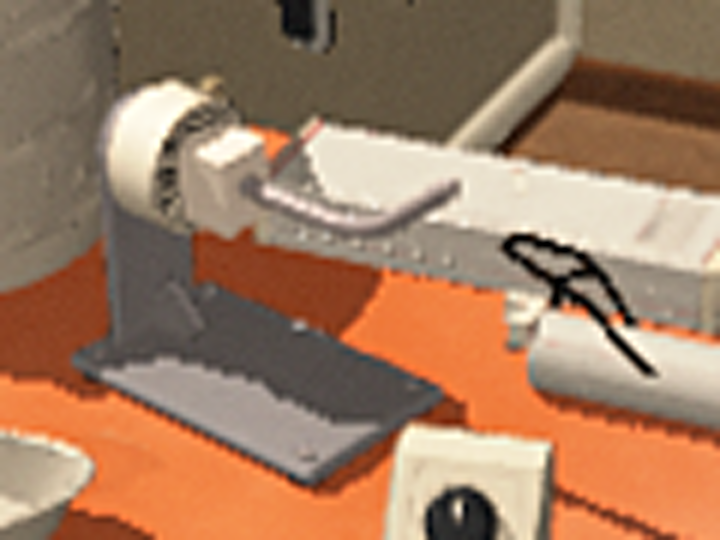

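View pics/d14.png

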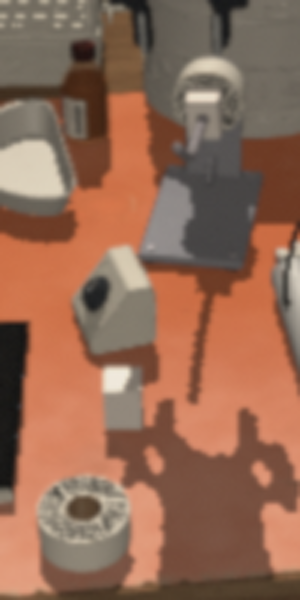

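In the wrist crop, the keeper's front face meets the roll face at (213,185) with no visible gap, and the roll meets the flange. Bottle, timer, decoy block and spare roll are where they were. One numeric check follows.

```bash
python3 - <<'E'
from h import *
import pickle
f=pickle.load(open("f14.pkl","rb"));Rs=Ro.from_euler("z",YAW).as_matrix()
px=lambda x,y:((x+.5)/3-.5+180,(y+.5)/3-.5)
for n,p,z in(("keeper rear",(213,312),133.9),("keeper front",(213,186),133.9),("roll free top",(213,180),149),("roll back top",(213,33),149)):
    print(n,(Rs.T@(onz(f,*px(*p),z)-ORG)-OFF).round(1))
crop(f,"pics/w14d.png",215,45,285,115,8)
E
```

```text
keeper rear [ -1.4  -5.5 133.9]
keeper front [ -1.3  24.7 133.9]
roll free top [ -2.   23.9 149. ]
roll back top [ -1.8  53.9 149. ]
```

View pics/w14d.png

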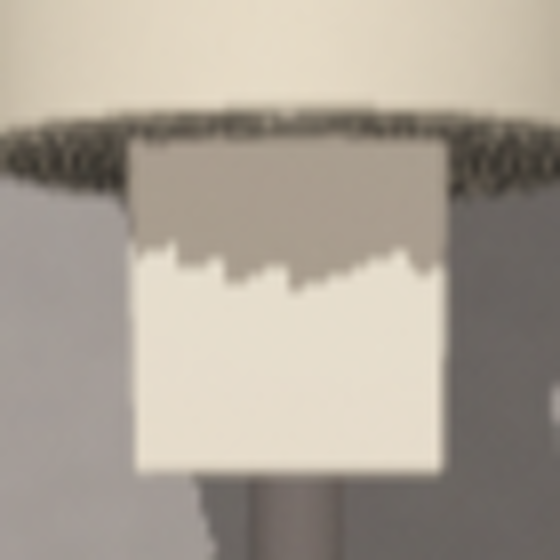

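```bash
python3 -c "
from rig import r
s=r.sense();print(s['clock'],s['contact_force'],abs(s['qvel']).max());print(r.sign_off())"
```

```text
19.8 [0.28768985 0.5128264  0.2242305 ] 0.01427811209668464
the job is handed in; nothing more can be done
None
```

The keeper is on the bar, the roll is pushed home against the flange, and I let go there. The job was handed in at 19.8 s, with the arm clear and measured forces at noise level. No verdict came back.

I picked block B, the candidate farther from the base (about 531 mm against 441 mm for the other). I tilted it 40° to match the turned-up end, which I measured as turned by about −2.6°, and threaded it over the tip.

- **Bend:** sampled wrist forces stayed at about 1–2 N all the way round, well under the 12 N limit. Forces were only read at the end of each short move, so brief peaks in between are not ruled out.
- **Push home:** the roll slid at about 1–2 N. Its contact with the flange showed as a rise to a highest reading of 8.8 N, at the expected y to within 0.5 mm. I then eased the push to about 1 N before opening the fingers.
- **Final check:** the last wrist picture shows no gap between keeper and roll. The keeper spans y −5.5 to 24.7, where −5 to 25 is expected.
- **Disagreement:** the roll's back edge measured 53.9 instead of 55. The image measurement is only good to about 1 mm and the flange contact was clear, so I take the roll as home.
- **Other objects:** the bottle, timer, spare roll and second block look unmoved, judged by eye in the side view.

My first triangulation of the bar tip was wrong because I had clicked the wrong spot in the side view. Two wrist-camera views replaced it, agreeing to 0.04 mm, before I moved onto the bar.

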